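Set the flat lap running: water, speed 4, start

ROBOT

A 6-joint arm with a two-finger parallel gripper is mounted at the origin on the work surface. World frame = base frame: x ahead of the robot, y to its left, z up, the work surface at z = 0. Lengths are in m, angles in rad, forces in N, time in s.
With the tool pointing down it reaches from about 0.375 to 0.9 m from the base axis. Payload 3.1 kg.
Tool frame: the origin (TCP) lies at the very end of the fingers, on their centre line; the grasp point (between the pads) lies 19 mm behind it; z points along the fingers, y is the direction in which the jaws open and shut (so a half turn about z gives the same grasp; the last joint's range is limited). The gripper opens to 87 mm and grips with 3 to 60 N. Pads are 19 mm wide; open, the fingers measure 117 mm over their backs; the gripper's body (75 mm by 190 mm) begins 51 mm behind the grasp point.
Start: joints at [-1.504, 0.527, 1.433, -0, 1.181, -0.178], TCP at [0.152, -0.606, 0.188] pointing down, gripper open.
Joint ranges: [-3.08, 3.08], [-0.75, 2.2], [0.22, 2.44], [-1.43, 4.57], [0, 2.65], [-2.85, 2.85]. Speed limits (rad/s): [2.79, 2.79, 3.14, 3.14, 3.14, 3.14].

INTERFACE

Orientations are given as a unit quaternion [x, y, z, w].
In Python, from rig import robot gives the robot as it stands.
- The arm moves only by the tool arm_command, never from a script. Its argument "targets" is a list of rows, each a list of 5 numbers: the shift along the tool's x, y, z in cm, then the turn about the tool's z in rad, then the finger opening in cm, from 0 to 8.7. In form: [[dx, dy, dz, spin, hand], ...]. A call has 1 to 5 rows; each row is the pose to reach, as a shift and turn from the pose commanded when the call began, along the tool's axes at that moment; what a row does not reach only later rows make up. A row lasts 1/8 s, in which the tool goes at most 62.5 mm and 10.7 degrees, less where a joint would pass 70% of its speed; a pose out of reach is approached as far as the arm can. A call with a gripper value outside its range is refused whole. The fingers move at their own pace and stop on an object; "newtons" is the grip in N (left out, the last holds). Time passes only in rows, so rows that repeat a pose let the fingers close. It gives the time, the measured TCP pose, the force and the opening at its end, in the units of the state.
- robot.get_obs(): the state, without advancing time (a new reading comes with each control period).
- robot.camera(name): name is "scene" or "top" or "wrist"; returns (picture, depth): 420x560x3 uint8, red, green, blue; 420x560 float32, m along the optical axis (not along the pixel's ray), 0 where there is no reading.
- robot.camera_model(name): a dict with "mtx" (3x3 intrinsics, pixels), "k1" (the pictures are not rectified: a ray, as slopes to the right and down, at radius r is drawn at 1 + k1 r^2 times it, then the intrinsics apply), "extrinsics" (4x4, takes a point from world to camera coordinates). Camera axes: x right, y up, looking along -z (the intrinsics and any distortion apply to the point x, -y, -z); pixel columns grow to the right and rows downward; lengths in m; the calibration is good to about 2 mm. A picture is of the moment at which its call begins: read the wrist's pose just before it. camera_model takes no time and is no camera call; for the wrist camera it gives the pose at the moment of the call.
- robot.hand_in(): hands the job in, once; it reports no verdict.
The state is a dict: "time": time; "q": joint angles; "joint_velocities": joint speeds; "joint_torque": joint torques, N m; "position": TCP position; "tool_rot": TCP orientation; "ft_force": force on the tool from outside, world axes, zero at the start; "moment": the same for the moment, N m; "grip_width": finger opening in m.
Only numpy, scipy, OpenCV 4.12 (cv2) and the standard library are available. Lean on these libraries where they do the work, as an engineer would, in place of code of your own. Each camera call takes 0.05 s, during which the arm holds its last target.

TASK

Get the glass grinding lap running, using light fingertip pushes only and gripping nothing: swing the water spout in until its nozzle is over the nut in the middle of the disc, and click the speed selector round to speed 4 (the fourth bar after the off ring). Only when water and speed are both set, press the start button, the smaller of the two buttons, fully down and let it go. Leave the stop button alone and everything else where it stands, and finish with the fingers clear.

Things in the scene. Friction and masses are not known exactly. Their poses are not given: they have to be found in the camera images.
- lap: The flat lap, a bench-top glass grinding machine: grey housing 300 x 470 mm with a flat top deck 90 mm above the bench, round grinding pan on its left half (robot's view), aluminium control plate on its right half. Fixed to the bench. Origin: centre of the underside; x points from the operator's (robot's) side to the back, y to the left, z up.
- disc_centre (a point): Centre of the grinding disc (200 mm across), on its upper face 113.5 mm above the bench; a steel clamp nut 20 mm across stands 11 mm proud of it here. The pan around it is 260 mm across, its rim 131 mm above the bench; round its back stands a clear splash guard, up to 166 mm above the bench.
- spout (a joint): Swing of the water spout about its upright post, rad, growing counter-clockwise seen from above: 0 = swung right out beyond the left of the pan, 1.571 = nozzle exactly over the centre of the disc, stop at 2.2. It starts swung out between 0.05 and 0.6. Stiff enough to stay where it is left (0.1 N m, about 1 N at the nozzle).
- spout_pivot (a point): On the axis of the spout's post (back left of the lap), at the height of the centre line of the spout's level tube, 200 mm above the bench. The tube is 12 mm thick and runs level from here for 150 mm, then bends down to the nozzle. A brass tap tops the post, up to 240 mm above the bench.
- nozzle (a point): Mouth of the spout's nozzle, pointing down: 163 mm out from the post, 154 mm above the bench; the nozzle is 16 mm thick.
- selector (a joint): Turn of the speed selector, rad, growing clockwise seen from above. Seven click positions, one every 0.5236 (30 degrees): 0 = off, 0.524 = speed 1, 1.047 = speed 2, 1.571 = 3, 2.094 = 4, 2.618 = 5, 3.142 = 6, with stops at both ends. It starts at off, 1 or 2. A click takes about 0.13 N m (4 to 5 N near the nose); past half-way between two positions it snaps on to the next by itself and stays.
- selector_axis (a point): On the upright axis of the selector, on the control plate, 90 mm above the bench; axes as the lap. On a black skirt (40 mm across, 7 mm high) stands a bar 14 mm thick, top 34 mm above the plate, from 22 mm behind the axis to a narrow nose (8 mm thick) 38 mm ahead, a white line on top towards the nose. But for flat print the plate is clear for 65 mm round the axis.
- selector_nose (a point): Tip of the selector's nose, at the top of the bar: 38 mm from the axis, 124 mm above the bench. The nose points along the lap's +y (left) at off and +x (away from the operator) at speed 3. Scale printed flat on the plate, 43 to 62 mm from the axis: a ring at off, then six black bars that grow longer from speed 1 to speed 6.
- start (a joint): Travel of the start button, m: 0 = up, 0.006 = fully down; springs back. It takes 1.5 N to start moving and 5 N fully down; it counts as pressed from 0.004.
- start_top (a point): Centre of the top of the start button: the smaller, flat, steel button (24 mm across in a 40 mm dark collar), at the operator's edge of the control plate, nearer to the pan; 112 mm above the bench when up. Pressed straight down.
- stop (a joint): Travel of the stop button, m: 0 = up, 0.006 = fully down; springs back.
- stop_top (a point): Centre of the top of the stop button: the larger, black, mushroom-headed one (40 mm across), 82 mm to the right of the start button; 122 mm above the bench.
- paperweight_mid (a point): Centre of a round green glass paperweight, 48 mm across and 34 mm high, standing on the back right corner of the deck. Loose.
- dressing_stone_mid (a point): Centre of a small brick-red dressing stone, 25 x 62 x 14 mm, lying on the deck behind the selector, towards the pan. Loose.
- tumbler_mid (a point): Centre of an amber glass tumbler, 72 mm across and 95 mm high, standing on the bench close to the right side of the lap. Loose.
- grit_jar_mid (a point): Centre of a white grit jar, 66 mm across and 75 mm high, on the bench close to the right side of the lap. Loose.
- jacks_mid (a point): Middle of a pair of steel jacks (big tweezers), 240 x 60 x 12 mm, lying on the bench to the left of the lap. Loose.
- paddle_mid (a point): Middle of a wooden paddle, 240 x 75 x 12 mm, lying on the bench to the right of the lap, beyond the jar and the tumbler. Loose.
- bowl_mid (a point): Centre of a clear glass bowl, 90 mm across and 45 mm high, on the bench to the back left of the lap. Loose.

How it is judged:
By the outcome, as a careful person would: the job done as asked, in the order asked, and still so for the second after the job is handed in, with the robot touching nothing.
It also fails if it takes over 58 s, if anything falls off the work surface, if the arm or the gripper's body presses on something with over 40 N, if the wrist force passes 120 N, or if a joint passes its speed limit or range.

## Working session

There is one attempt and no reset: what is moved stays moved. The work goes in short steps, Python scripts to look and compute and a tool call to move; the robot and the scene stay as the last step left them, time stands still between calls to the robot, and variables do not carry over. Pictures are saved under pics/ and viewed, and the job is handed in when it is done.

Besides the shell and the picture viewer there is one more tool, called after "Call:" by a JSON object that holds its "name" and its "arguments", one argument or row to a line. arm_command: Moves the arm, as the interface text tells. Its arguments: {"type":"object","properties":{"targets":{"type":"array","items":{"type":"array","items":{"type":"number"}}},"newtons":{"type":"number"}},"required":["targets"]}

```bash
mkdir -p pics; ls
cat > h.py <<'E'
import numpy as np,cv2
from rig import robot
def snap(n):
    m=robot.camera_model(n);p,d=robot.camera(n);return p,d,m
def w(m,d,u,v,z=None):
    # pixel -> world; by depth or on plane z
    K=np.array(m["mtx"]);k=m["k1"];E=np.array(m["extrinsics"])
    a=np.array([(u-K[0,2])/K[0,0],(v-K[1,2])/K[1,1]]);s=a.copy()
    for _ in range(30): s=a/(1+k*(s@s))
    ray=np.array([s[0],-s[1],-1.]);R=E[:3,:3];c=-R.T@E[:3,3];rw=R.T@ray
    if z is None: t=float(d[int(round(v)),int(round(u))])
    else: t=(z-c[2])/rw[2]
    return c+t*rw
def pix(m,P):
    K=np.array(m["mtx"]);E=np.array(m["extrinsics"]);q=E[:3,:3]@np.array(P)+E[:3,3]
    s=np.array([q[0],-q[1]])/-q[2];s=s*(1+m["k1"]*(s@s));return K[0,0]*s[0]+K[0,2],K[1,1]*s[1]+K[1,2]
def save(n,p): cv2.imwrite("pics/"+n+".png",p[:,:,::-1])
E
python3 - <<'E'
from h import *
import pickle
for n in("scene","top"):
    p,d,m=snap(n);save(n+"0",p);pickle.dump((p,d,m),open(n+"0.pkl","wb"))
o=robot.get_obs();print(o)
E
```

```text
pics
{'time': 0.1, 'q': array([-1.50450340e+00,  5.28362645e-01,  1.43378476e+00, -3.57821958e-05,
        1.18137861e+00, -1.78504549e-01]), 'joint_velocities': array([-0.00073139, -0.00167797, -0.00258623,  0.00135449, -0.00028308,
        0.00034023]), 'joint_torque': array([ 4.95250151e-04, -4.40985703e+01, -1.77150840e+01,  6.34731981e-02,
        5.34255698e-02, -3.97497331e-05]), 'position': array([ 0.15144082, -0.60562734,  0.18747266]), 'tool_rot': array([ 9.92517326e-01,  1.22100051e-01,  3.76889669e-05, -9.66087455e-04]), 'ft_force': array([-0.2638935 ,  0.10053541,  0.05562782]), 'moment': array([-0.03306048, -0.00848096, -0.03016312]), 'grip_width': 0.08730227468934403}
```

View pics/scene0.png

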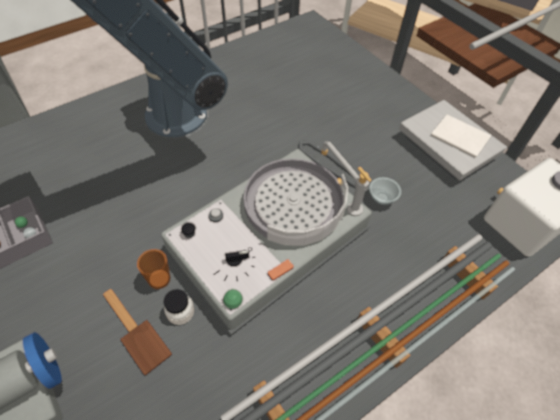

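View pics/top0.png

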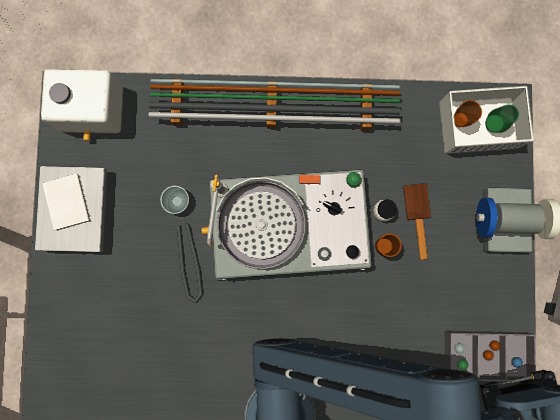

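Run:
```python
from h import *
import pickle
p,d,m=pickle.load(open("top0.pkl","rb"));
c=p[160:290,190:410];save("topcrop",cv2.resize(c,None,fx=3.6,fy=3.6,interpolation=cv2.INTER_CUBIC))
p,d,m=pickle.load(open("scene0.pkl","rb"));
c=p[130:330,150:420];save("scrop",cv2.resize(c,None,fx=2.9,fy=2.9,interpolation=cv2.INTER_CUBIC))
```

```text
(no output)
```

View pics/topcrop.png

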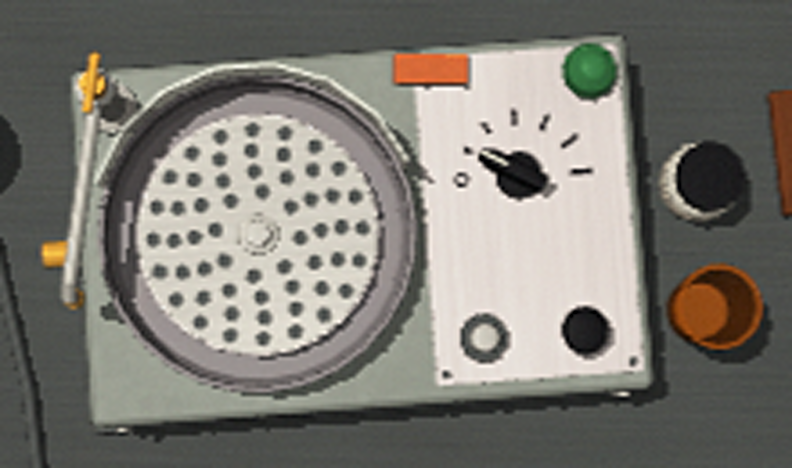

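View pics/scrop.png

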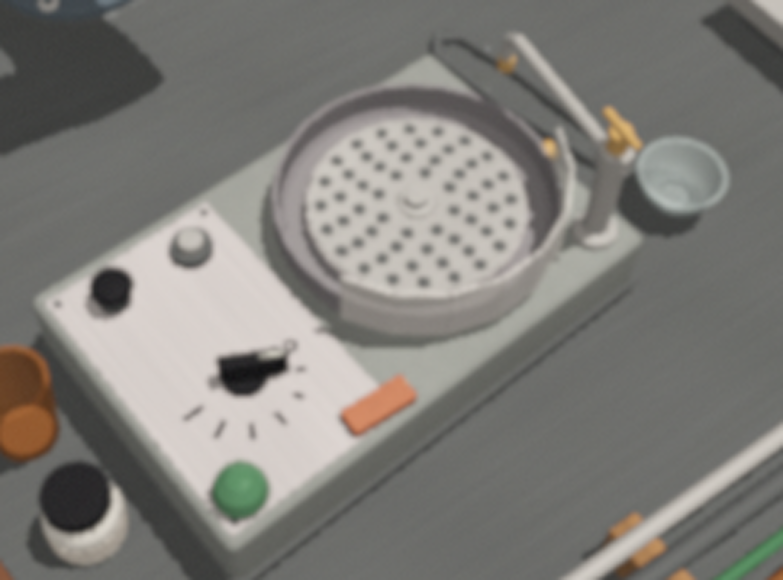

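Run:
```python
from h import *
import pickle
p,d,m=pickle.load(open("top0.pkl","rb"))
E=np.array(m["extrinsics"]);print("cam",-E[:3,:3].T@E[:3,3])
f=lambda x,y:(190+(x+.5)/3.6-.5,160+(y+.5)/3.6-.5)
for n,x,y,z in [("nut",259,235,.1245),("ring",461,180,.09),("b1",468,150,.09),("b2",487,127,.09),("b3",514,117,.09),("b4",545,122,.09),("b5",570,140,.09),("b6",580,171,.09),("start",485,337,.112),("stop",586,331,.122),("nose",482,155,.124),("tail",548,186,.124),
 ("cBL",73,75,.09),("cBR",626,38,.09),("cFL",93,427,.09),("cFR",652,389,.09),("tap",92,85,.235),("elbow",70,296,.195),("paper",590,70,.107),("stone",432,69,.104)]:
    u,v=f(x,y);print(n,w(m,d,u,v,z).round(4),w(m,d,u,v).round(4))
```

```text
cam [0.46108773 0.00823515 1.71789221]
nut [0.5747 0.0684 0.1245] [0.5748 0.0684 0.1233]
ring [ 0.6272 -0.0977  0.09  ] [ 0.6279 -0.0982  0.0825]
b1 [ 0.6525 -0.1031  0.09  ] [ 0.6528 -0.1032  0.0874]
b2 [ 0.6723 -0.1186  0.09  ] [ 0.6725 -0.1188  0.0882]
b3 [ 0.6813 -0.1411  0.09  ] [ 0.6808 -0.1408  0.0935]
b4 [ 0.6777 -0.1672  0.09  ] [ 0.6776 -0.1671  0.0905]
b5 [ 0.663  -0.1884  0.09  ] [ 0.6626 -0.188   0.0931]
b6 [ 0.6371 -0.1971  0.09  ] [ 0.6369 -0.1969  0.0918]
start [ 0.4963 -0.1182  0.112 ] [ 0.4963 -0.1183  0.1109]
stop [ 0.5028 -0.1997  0.122 ] [ 0.5029 -0.2004  0.1169]
nose [ 0.6447 -0.1123  0.124 ] [ 0.6443 -0.112   0.1274]
tail [ 0.6205 -0.1667  0.124 ] [ 0.6244 -0.171   0.085 ]
cBL [0.7078 0.2289 0.09  ] [ 0.7215  0.2412 -0.0009]
cBR [ 0.7505 -0.2344  0.09  ] [ 0.768  -0.2491 -0.0084]
cFL [0.4151 0.2024 0.09  ] [ 0.4125  0.2133 -0.0013]
cFR [ 0.4568 -0.2593  0.09  ] [ 0.4566 -0.2757 -0.0098]
tap [0.6784 0.1945 0.235 ] [0.6778 0.194  0.2391]
elbow [0.5188 0.211  0.195 ] [0.5188 0.2112 0.1939]
paper [ 0.7199 -0.2022  0.107 ] [ 0.7174 -0.2002  0.1223]
stone [ 0.7179 -0.0709  0.104 ] [ 0.7189 -0.0713  0.0975]
```

Call:
{"name": "arm_command", "arguments": {
  "targets": [
    [0,0,-5,0.17,0],
    [0,0,-10,0.34,0],
    [0,0,-10,0.51,0],
    [0,0,-10,0.68,0],
    [0,0,-10,0.68,0]
  ]
}}

```text
time: 0.72
position: [0.1515, -0.6059, 0.2879]
tool_rot: [0.977, -0.215, -0.0, -0.0]
ft_force: [-0.0, -0.3, -0.3]
grip_width: 0.0448
```

```bash
cat >> h.py <<'E'
from scipy.spatial.transform import Rotation as Ro
CORN=np.array([.0095,.015,0])
def plan(tgts,corner=False,steps=True):
    o=robot.get_obs();R=Ro.from_quat(o["tool_rot"]).as_matrix();p=o["position"]
    print("t",o["time"],"tcp",p.round(4),"yaw",np.degrees(np.arctan2(R[1,0],R[0,0])).round(2),"F",o["ft_force"].round(2),"grip",round(o["grip_width"],4),"q",o["q"].round(2))
    print("corner",(p+R@CORN).round(4), "tool z",R[:,2].round(3))
    for t in tgts:
        t=np.array(t,float)
        if corner: t=t-R@CORN
        print("tcp",t.round(4),"-> cm",((R.T@(t-p))*100).round(2),"n",round(np.linalg.norm(t-p)/.0625,1))
E
python3 - <<'E'
from h import *
plan([[.46,-.25,.29],[.55,.27,.29]])
plan([[.535,.235,.29]],True)
E
```

```text
t 0.725 tcp [ 0.1515 -0.6059  0.2879] yaw -24.82 F [-0.03 -0.26 -0.31] grip 0.0448 q [-1.5   0.44  1.31  0.    1.4   0.5 ]
corner [ 0.1538 -0.6235  0.2879] tool z [-0.     0.001 -1.   ]
tcp [ 0.46 -0.25  0.29] -> cm [ 13.06 -45.26  -0.17] n 7.5
tcp [0.55 0.27 0.29] -> cm [ -0.6  -96.23  -0.12] n 15.4
t 0.725 tcp [ 0.1515 -0.6059  0.2879] yaw -24.82 F [-0.03 -0.26 -0.31] grip 0.0448 q [-1.5   0.44  1.31  0.    1.4   0.5 ]
corner [ 0.1538 -0.6235  0.2879] tool z [-0.     0.001 -1.   ]
tcp [0.5327 0.2526 0.29  ] -> cm [ -1.44 -93.93  -0.12] n 15.0
```

Call:
{"name": "arm_command", "arguments": {
  "targets": [
    [1.7,-6,0,0,0],
    [3.5,-12,0,0,0],
    [5.2,-18,0,0,0],
    [6.9,-24,0,0,0],
    [8.7,-30,0,0,0]
  ]
}}

```text
time: 1.35
position: [0.3577, -0.3693, 0.2881]
tool_rot: [0.977, -0.215, -0.0, -0.0]
ft_force: [0.6, 0.2, 0.1]
grip_width: 0.0016
```

Call:
{"name": "arm_command", "arguments": {
  "targets": [
    [1.7,-6,0,0,0],
    [3.5,-12,0,0,0],
    [4.4,-15,0,0,0],
    [4.4,-18,0,0,0],
    [4.4,-20,0,0,0]
  ]
}}

```text
time: 1.98
position: [0.4813, -0.2066, 0.2879]
tool_rot: [0.977, -0.214, -0.001, -0.0]
ft_force: [-0.1, -0.2, 0.1]
grip_width: 0.0001
```

Run:
```python
from h import *
import pickle
plan([])
p,d,m=snap("wrist");save("w1",p);pickle.dump((p,d,m),open("w1.pkl","wb"))
```

```text
t 1.975 tcp [ 0.4813 -0.2066  0.2879] yaw -24.66 F [-0.12 -0.21  0.09] grip 0.0001 q [-0.62  0.28  1.55  0.    1.31  1.38]
corner [ 0.4837 -0.2242  0.2878] tool z [-0.001  0.001 -1.   ]
```

View pics/w1.png

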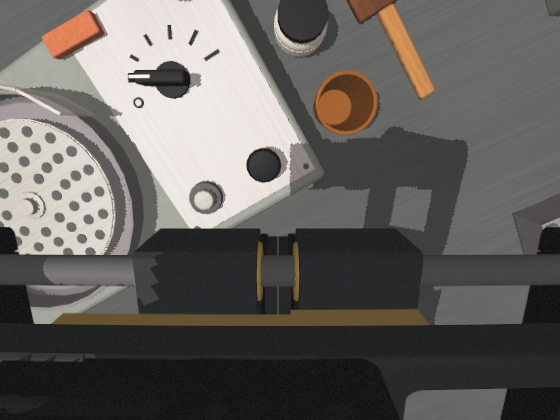

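Run:
```python
from h import *
import pickle
p,d,m=pickle.load(open("w1.pkl","rb"))
c=p[10:220,80:280];save("w1c",cv2.resize(c,None,fx=2.8,fy=2.8,interpolation=cv2.INTER_CUBIC))
```

```text
(no output)
```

View pics/w1c.png

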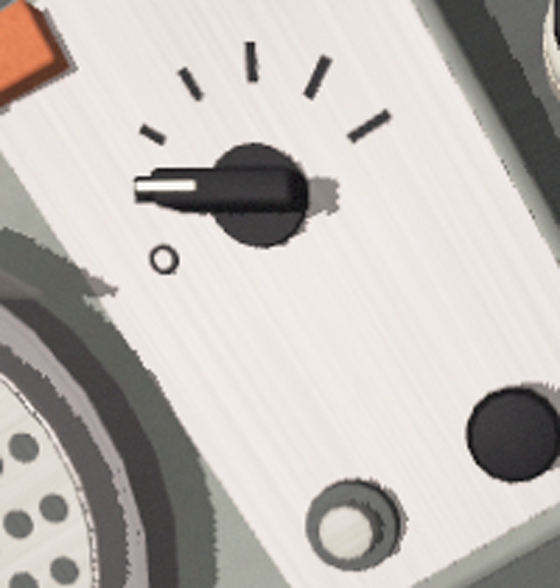

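Run:
```python
from h import *
import pickle
p,d,m=pickle.load(open("w1.pkl","rb"))
f=lambda x,y:(80+(x+.5)/2.8-.5,10+(y+.5)/2.8-.5)
P={}
for n,x,y,z in [("ring",164,259,.09),("b2",152,134,.09),("b3",190,84,.09),("b4",251,62,.09),("b5",317,77,.09),("b6",369,126,.09),("b6i",350,137,.09),("b5i",309,96,.09),("skirt",256,195,.097),("start",347,532,.112),("stop",513,434,.12),("nose",136,187,.124)]:
    u,v=f(x,y);P[n]=w(m,d,u,v,z);print(n,P[n].round(4))
u,v=23,206
print("nut",w(m,d,27,206,.1245))
for n in["b2","b3","b4","b5","b6","ring","nose"]:
    pass
# axis from bar lines: intersect bars 6,5,4
def L(a,b): 
    A=w(m,d,*f(*a),.09)[:2];B=w(m,d,*f(*b),.09)[:2];return A,(B-A)/np.linalg.norm(B-A)
ls=[L((350,137),(388,114)),L((309,96),(326,58)),L((252,80),(250,43)),L((199,99),(181,70))]
M=np.zeros((2,2));bb=np.zeros(2)
for A,t in ls:
    Q=np.eye(2)-np.outer(t,t);M+=Q;bb+=Q@A;print("bar dir",np.degrees(np.arctan2(t[1],t[0])))
ax=np.linalg.solve(M,bb);print("axis",ax)
for n in P: v=P[n][:2]-ax;print(n,np.linalg.norm(v).round(4),np.degrees(np.arctan2(v[1],v[0])).round(1))
```

```text
ring [ 0.6313 -0.0991  0.09  ]
b2 [ 0.6754 -0.1189  0.09  ]
b3 [ 0.6851 -0.142   0.09  ]
b4 [ 0.6817 -0.1679  0.09  ]
b5 [ 0.6657 -0.189   0.09  ]
b6 [ 0.6408 -0.1994  0.09  ]
b6i [ 0.6404 -0.1907  0.09  ]
b5i [ 0.6609 -0.1829  0.09  ]
skirt [ 0.6353 -0.1474  0.097 ]
start [ 0.4995 -0.121   0.112 ]
stop [ 0.5081 -0.2019  0.12  ]
nose [ 0.6503 -0.1142  0.124 ]
nut [0.57981328 0.0645109  0.1245    ]
bar dir -86.0286323859347
bar dir -53.03153936895572
bar dir -25.21673262209559
bar dir 5.729830801563139
axis [ 0.63621028 -0.14721237]
ring 0.0484 95.8
b2 0.0483 35.8
b3 0.0491 6.1
b4 0.05 -24.5
b5 0.0512 -54.8
b6 0.0524 -84.9
b6i 0.0436 -84.5
b5i 0.0434 -55.3
skirt 0.0009 -169.6
start 0.1392 169.2
stop 0.1393 -156.9
nose 0.0359 66.9
```

Run:
```python
from h import *
plan([[.546,.236,.288]],True)
```

```text
t 2.025 tcp [ 0.4818 -0.2047  0.2879] yaw -24.61 F [0.14 1.17 1.15] grip 0.0001 q [-0.62  0.28  1.55  0.    1.31  1.38]
corner [ 0.4842 -0.2223  0.2878] tool z [-0.     0.003 -1.   ]
tcp [0.5436 0.2536 0.2881] -> cm [-13.47 -44.24   0.12] n 7.4
```

Call:
{"name": "arm_command", "arguments": {
  "targets": [
    [-1.8,-5.8,0,0,0],
    [-3.6,-11.6,0,0,0],
    [-5.4,-17.4,0,0,0],
    [-7.2,-23.2,0,0,0],
    [-9,-29,0,0,0]
  ]
}}

```text
time: 2.65
position: [0.5217, 0.0939, 0.2882]
tool_rot: [0.977, -0.215, 0.0, 0.0]
ft_force: [0.6, -0.3, 0.4]
grip_width: 0.0008
```

Call:
{"name": "arm_command", "arguments": {
  "targets": [
    [-1.8,-5.8,0,0,0],
    [-3.6,-11.6,0,0,0],
    [-4.5,-14.6,0,0,0],
    [-4.5,-14.6,0,0,0],
    [-4.5,-14.6,0,0,0]
  ]
}}

```text
time: 3.28
position: [0.5422, 0.2428, 0.2879]
tool_rot: [0.976, -0.216, -0.0, 0.001]
ft_force: [0.3, -0.4, -0.4]
grip_width: 0.0005
```

Run:
```python
from h import *
import pickle
plan([[.546,.236,.288],[.546,.230,.182]],True)
p,d,m=snap("wrist");save("w2",p);pickle.dump((p,d,m),open("w2.pkl","wb"))
p,d,m=snap("top");save("t2",cv2.resize(p[130:300,150:400],None,fx=3,fy=3,interpolation=cv2.INTER_CUBIC))
```

```text
t 3.275 tcp [0.5422 0.2428 0.2879] yaw -24.9 F [ 0.26 -0.43 -0.35] grip 0.0005 q [ 0.23  0.39  1.38 -0.    1.37  2.24]
corner [0.5445 0.2252 0.2879] tool z [-0.001 -0.001 -1.   ]
tcp [0.5437 0.2536 0.288 ] -> cm [-0.32 -1.04 -0.01] n 0.2
tcp [0.5437 0.2476 0.182 ] -> cm [-0.06 -0.51 10.59] n 1.7
```

View pics/w2.png

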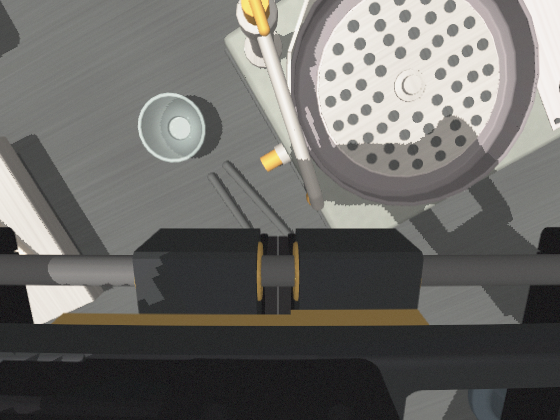

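View pics/t2.png

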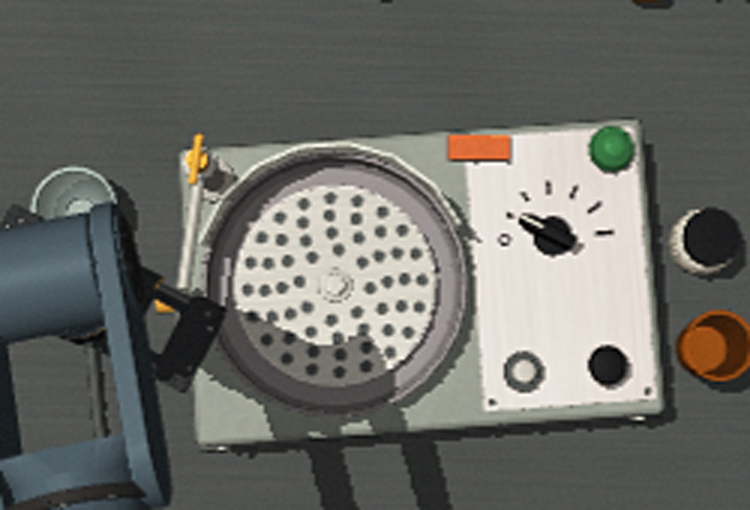

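Run:
```python
from h import *
import pickle
p,d,m=pickle.load(open("w2.pkl","rb"))
print("nut",w(m,d,409,86,.1245),w(m,d,409,86))
for u,v in[(272,60),(280,85),(290,117),(300,150),(308,178),(313,190)]:print(w(m,d,u,v,.206).round(4),w(m,d,u,v).round(4))
print("tap",w(m,d,257,10,.235), "cock",w(m,d,272,158).round(3))
plan([[.546,.236,.288],[.546,.230,.182]],True)
```

```text
nut [0.57949861 0.07298859 0.1245    ] [0.57950815 0.07305184 0.12465994]
[0.6482 0.1975 0.206 ] [0.6483 0.1975 0.2059]
[0.6285 0.1996 0.206 ] [0.6285 0.1997 0.2065]
[0.6024 0.2027 0.206 ] [0.6024 0.2027 0.2066]
[0.5745 0.2061 0.206 ] [0.5745 0.2061 0.2063]
[0.55   0.2095 0.206 ] [0.5499 0.2095 0.2054]
[0.5386 0.2098 0.206 ] [0.5385 0.2098 0.2057]
tap [0.67696267 0.19494803 0.235     ] cock [0.566 0.238 0.057]
t 3.375 tcp [0.5424 0.2424 0.2882] yaw -25.0 F [-0.61 -0.61 -0.44] grip 0.0004 q [ 0.23  0.39  1.38 -0.    1.37  2.24]
corner [0.5446 0.2248 0.2882] tool z [-0.001 -0.001 -1.   ]
tcp [0.5437 0.2536 0.288 ] -> cm [-0.35 -1.07  0.02] n 0.2
tcp [0.5437 0.2476 0.182 ] -> cm [-0.09 -0.54 10.62] n 1.7
```

Call:
{"name": "arm_command", "arguments": {
  "targets": [
    [0,-0.8,3,0,0],
    [0,-0.8,7,0,0],
    [0,-0.8,10,0,0],
    [0,-0.8,10.6,0,0],
    [0,-0.8,10.6,0,0]
  ]
}}

```text
time: 4.0
position: [0.5464, 0.2505, 0.1829]
tool_rot: [0.976, -0.216, 0.0, -0.0]
ft_force: [-0.4, -0.0, 0.3]
grip_width: 0.0007
```

Run:
```python
from h import *
pv=np.array([.684,.194])
T=[]
for ph in [-187,-181,-175,-169,-163,-157,-151,-145,-139,-131]:
    a=np.radians(ph);e=np.array([np.cos(a),np.sin(a)]);n=np.array([np.sin(a),-np.cos(a)])
    T.append([*(pv+.132*e+.006*n),.182])
plan(T,True)
```

```text
t 4.0 tcp [0.5464 0.2505 0.1829] yaw -24.99 F [-0.37 -0.02  0.26] grip 0.0007 q [ 0.24  0.5   1.5  -0.    1.14  2.25]
corner [0.5486 0.2329 0.1829] tool z [ 0.001  0.    -1.   ]
tcp [0.5514 0.2337 0.182 ] -> cm [1.17 1.32 0.09] n 0.3
tcp [0.5499 0.2199 0.182 ] -> cm [1.61 2.63 0.09] n 0.5
tcp [0.5497 0.2061 0.182 ] -> cm [2.18 3.89 0.09] n 0.7
tcp [0.551  0.1923 0.182 ] -> cm [2.88 5.08 0.09] n 0.9
tcp [0.5537 0.1788 0.182 ] -> cm [3.7  6.2  0.09] n 1.2
tcp [0.5579 0.1656 0.182 ] -> cm [4.63 7.22 0.09] n 1.4
tcp [0.5634 0.1529 0.182 ] -> cm [5.67 8.14 0.09] n 1.6
tcp [0.5702 0.1408 0.182 ] -> cm [6.79 8.94 0.09] n 1.8
tcp [0.5782 0.1295 0.182 ] -> cm [7.99 9.62 0.09] n 2.0
tcp [0.5906 0.1159 0.182 ] -> cm [ 9.7  10.33  0.09] n 2.3
```

Call:
{"name": "arm_command", "arguments": {
  "targets": [
    [1.2,1.3,0.1,0,0],
    [1.4,2.0,0.1,0,0],
    [1.6,2.6,0.1,0,0],
    [1.9,3.3,0.1,0,0],
    [2.2,3.9,0.1,0,0]
  ]
}}

```text
time: 4.62
position: [0.5492, 0.2062, 0.1815]
tool_rot: [0.976, -0.216, 0.0, -0.0]
ft_force: [0.4, 0.1, 0.1]
grip_width: 0.0001
```

Call:
{"name": "arm_command", "arguments": {
  "targets": [
    [0.35,0.6,0,0,0],
    [0.7,1.2,0,0,0],
    [1.1,1.75,0,0,0],
    [1.5,2.3,0,0,0],
    [1.95,2.8,0,0,0]
  ]
}}

```text
time: 5.25
position: [0.5553, 0.1726, 0.1813]
tool_rot: [0.976, -0.216, -0.0, -0.0]
ft_force: [0.3, -0.0, -0.4]
grip_width: 0.0006
```

Call:
{"name": "arm_command", "arguments": {
  "targets": [
    [0.5,0.5,0,0,0],
    [1.0,0.95,0,0,0],
    [1.5,1.4,0,0,0],
    [2.1,1.8,0,0,0],
    [2.65,2.2,0,0,0]
  ]
}}

```text
time: 5.88
position: [0.5702, 0.1415, 0.1814]
tool_rot: [0.976, -0.216, 0.0, -0.0]
ft_force: [0.4, -0.4, -0.5]
grip_width: 0.0005
```

Run:
```python
from h import *
import pickle
plan([])
p,d,m=snap("wrist");save("w3",p);pickle.dump((p,d,m),open("w3.pkl","wb"))
p,d,m=snap("top");save("t3",cv2.resize(p[150:280,190:400],None,fx=3.6,fy=3.6,interpolation=cv2.INTER_CUBIC));pickle.dump((p,d,m),open("t3.pkl","wb"))
```

```text
t 5.875 tcp [0.5702 0.1415 0.1814] yaw -24.94 F [ 0.39 -0.41 -0.52] grip 0.0005 q [ 0.05  0.48  1.54 -0.    1.12  2.06]
corner [0.5725 0.1239 0.1814] tool z [ 0. -0. -1.]
```

View pics/w3.png

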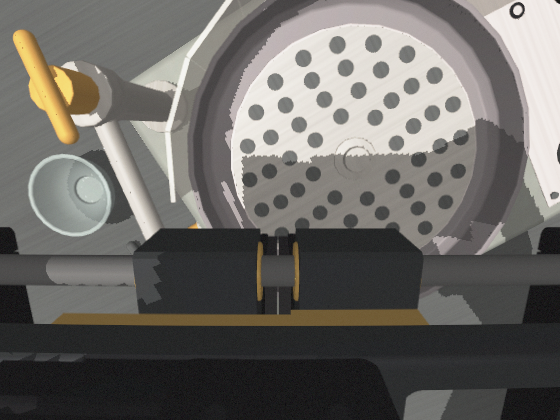

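View pics/t3.png

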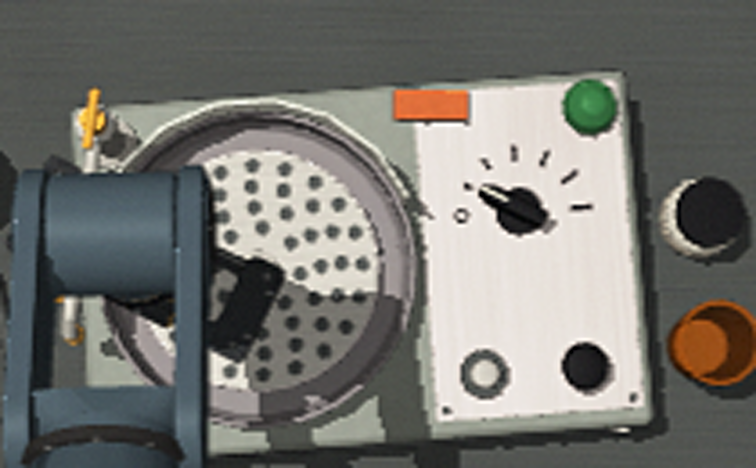

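Run:
```python
from h import *
import pickle
p,d,m=pickle.load(open("w3.pkl","rb"))
E=np.array(m["extrinsics"]);print("wcam",-E[:3,:3].T@E[:3,3], E[2,:3])
tc=[.5702,.1415,.1814]
print("tcp pix",pix(m,tc))
for u,v in [(278,240),(278,250),(278,235),(250,260),(270,232),(140,200),(355,155)]:print(u,v,d[v,u],w(m,d,u,v).round(4))
p,d,m=pickle.load(open("t3.pkl","rb"));print("top tcp",pix(m,tc))
p,d,m=snap("scene");save("s3",cv2.resize(p[90:290,200:430],None,fx=3.2,fy=3.2,interpolation=cv2.INTER_CUBIC));print("sc",pix(m,tc))
```

```text
wcam [0.62873661 0.11360653 0.37776244] [ 0.21850396 -0.10135765  0.9705579 ]
tcp pix (np.float64(276.4170688034714), np.float64(231.73207899817422))
278 240 0.16416769 [0.5782 0.1368 0.2224]
278 250 0.15076752 [0.5782 0.1368 0.2362]
278 235 0.2779927 [0.5468 0.1511 0.1137]
250 260 0.07275279 [0.605  0.1313 0.31  ]
270 232 0.27641577 [0.5523 0.156  0.1146]
140 200 0.17642997 [0.6248 0.1973 0.2056]
355 155 0.2530566 [0.5834 0.0685 0.1225]
top tcp (np.float64(234.94452028344398), np.float64(224.44798375984647))
sc (np.float64(315.6206172612928), np.float64(167.49587492836665))
```

View pics/s3.png

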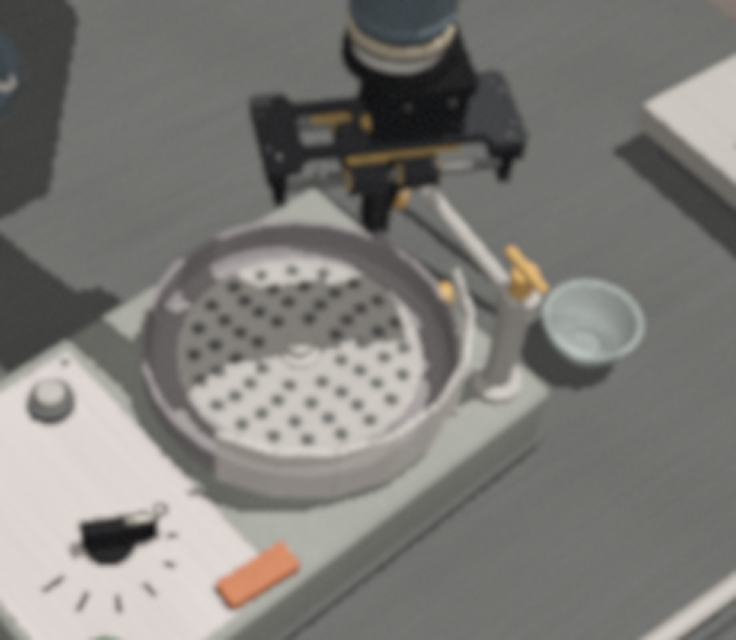

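Run:
```python
from h import *
import pickle
p,d,m=pickle.load(open("w3.pkl","rb"))
print(d[226:262:2,278]);print(d[226:262:2,272]);print(d[226:262:2,290])
tc=np.array([.5702,.1415,.1814]);x=np.array([.906,-.42,0]);y=np.array([-.42,-.906,0])
for z in (0,.01,.02,.03,.04,.05,.06): print(z,np.round(pix(m,tc+.0095*x+[0,0,z]),1),np.round(pix(m,tc+.0095*x-.015*y+[0,0,z]),1),np.round(pix(m,tc+[0,0,z]),1))
c=p[205:325,220:340];save("w3c",cv2.resize(c,None,fx=5,fy=5,interpolation=cv2.INTER_NEAREST))
```

```text
[0.27703682 0.2761866  0.27766216 0.27799627 0.2782345  0.1693733
 0.16686714 0.16416769 0.16048144 0.15901142 0.15596414 0.15361185
 0.15076752 0.14848736 0.14848347 0.08407057 0.08355635 0.08243341]
[0.2760353  0.27761632 0.27846122 0.27851558 0.27753758 0.17167653
 0.16765556 0.16495708 0.16212213 0.15848516 0.1558015  0.1520154
 0.15078308 0.14969245 0.14621206 0.08380378 0.08256537 0.08234165]
[0.27646077 0.27661052 0.27702302 0.2759376  0.16847833 0.16489238
 0.16363928 0.16092648 0.15631099 0.15431336 0.15149115 0.15035877
 0.14693454 0.14486505 0.14478762 0.08361766 0.08331653 0.08252762]
0 [276.4 217.2] [252.3 217.2] [276.4 231.7]
0.01 [276.3 221.8] [251.  221.8] [276.4 237. ]
0.02 [276.3 226.9] [249.6 226.9] [276.3 242.8]
0.03 [276.2 232.5] [248.1 232.5] [276.3 249.2]
0.04 [276.2 238.8] [246.4 238.8] [276.2 256.4]
0.05 [276.1 245.8] [244.5 245.9] [276.1 264.4]
0.06 [276.  253.9] [242.3 253.9] [276.1 273.5]
```

View pics/w3c.png

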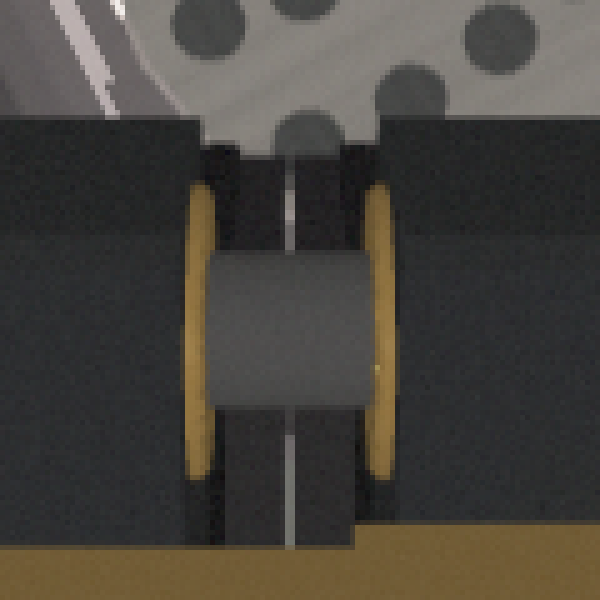

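Run:
```python
from h import *
import pickle
p,d,m=pickle.load(open("w3.pkl","rb"))
tc=np.array([.5702,.1415,.1814]);x=np.array([.906,-.42,0]);y=np.array([-.42,-.906,0])
for v in (230,233,236,239,244,250,258,270,285,295,310,330,350):
  out=[]
  for u in (20,100,150,200,245,262,270,285,295,310,350,400,450,540):
    if 0<d[v,u]<.2:
      q=w(m,d,u,v)-tc; out.append((u,*np.round([q@x*1000,q@y*1000,q[2]*1000]).astype(int).tolist()))
  print(v,out)
ps,ds,ms=snap("scene")
for z in (0,.02,.035,.05):print(np.round(pix(ms,tc+[0,0,z]),1))
save("s3c",cv2.resize(ps[110:190,265:375],None,fx=7,fy=7,interpolation=cv2.INTER_CUBIC))
```

```text
230 [(150, 9, -69, 25), (200, 37, -20, 112), (245, 37, -8, 110), (310, 37, 9, 112), (350, 37, 20, 112)]
233 [(150, 7, -70, 24), (200, 37, -20, 113), (245, 37, -8, 115), (262, 11, -7, 35), (310, 37, 9, 114), (350, 37, 20, 113), (400, 37, 33, 114)]
236 [(150, 6, -69, 26), (200, 37, -19, 117), (245, 37, -8, 117), (262, 11, -7, 40), (270, 10, -3, 36), (285, 9, 5, 35), (295, 11, 9, 39), (310, 37, 9, 116), (350, 37, 19, 116), (400, 37, 32, 116), (540, 33, 79, 105)]
239 [(150, 38, -31, 119), (200, 37, -19, 119), (245, 38, -7, 120), (262, 10, -7, 43), (270, 9, -3, 40), (285, 9, 4, 38), (295, 33, 6, 108), (310, 37, 9, 118), (350, 37, 19, 119), (400, 37, 32, 118), (540, 32, 78, 106)]
244 [(150, 37, -30, 122), (200, 38, -18, 123), (245, 37, -7, 121), (262, 35, -3, 115), (270, 9, -3, 47), (285, 9, 4, 47), (295, 35, 5, 117), (310, 37, 8, 122), (350, 37, 18, 122), (400, 37, 30, 122), (540, 30, 80, 105)]
250 [(150, 37, -29, 125), (200, 37, -17, 125), (245, 37, -7, 126), (262, 33, -3, 116), (270, 9, -3, 54), (285, 9, 4, 55), (295, 35, 5, 121), (310, 37, 8, 126), (350, 37, 17, 126), (400, 37, 29, 126
[... 1265 characters left out ...]
, 23, 5, 128), (310, 23, 8, 128), (350, 23, 17, 129), (400, 23, 29, 129), (540, 12, 79, 111)]
330 [(20, 24, -52, 139), (100, 25, -35, 138), (150, 25, -25, 139), (200, 25, -15, 139), (245, 25, -6, 139), (262, 25, -2, 138), (270, 25, -1, 139), (285, 24, 2, 138), (295, 25, 4, 139), (350, 24, 15, 138), (400, 25, 25, 139), (450, 24, 36, 138), (540, 24, 54, 139)]
350 [(20, 25, -47, 145), (100, 25, -32, 145), (150, 24, -23, 144), (200, 25, -14, 144), (245, 25, -5, 145), (262, 25, -2, 145), (270, 25, -1, 145), (285, 25, 2, 144), (295, 25, 4, 145), (310, 25, 7, 145), (350, 25, 14, 145), (400, 25, 23, 145), (450, 25, 32, 145), (540, 25, 49, 146)]
[315.6 167.5]
[316.3 162.3]
[316.9 158.3]
[317.4 154.2]
```

View pics/s3c.png

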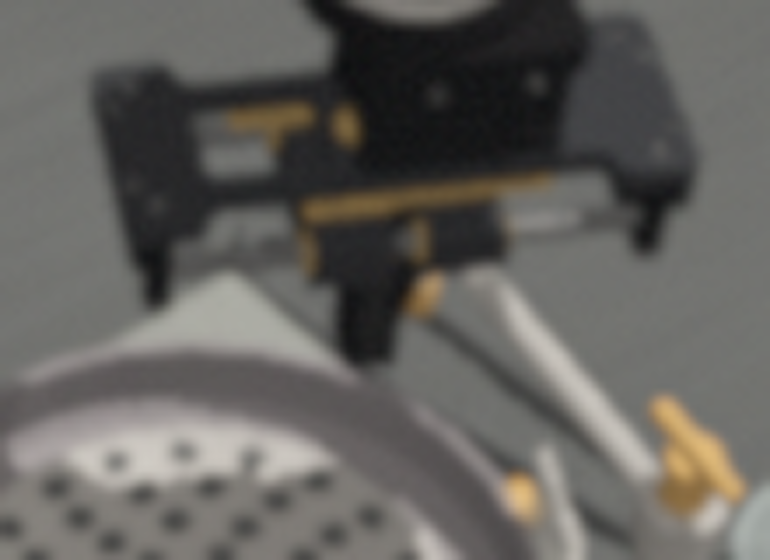

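Run:
```python
from h import *
plan([[.547,.25,.225]])
```

```text
t 6.075 tcp [0.5699 0.1418 0.1813] yaw -24.95 F [-0.24  0.22  0.17] grip 0.0006 q [0.05 0.48 1.54 0.   1.12 2.06]
corner [0.5722 0.1242 0.1813] tool z [-0.  0. -1.]
tcp [0.547 0.25  0.225] -> cm [-6.64 -8.84 -4.37] n 1.9
```

Call:
{"name": "arm_command", "arguments": {
  "targets": [
    [0,0,-4.4,-0.16,0],
    [-2.2,-3,-4.4,-0.32,0],
    [-4.4,-6,-4.4,-0.48,0],
    [-6.6,-8.8,-4.4,-0.64,0],
    [-6.6,-8.8,-4.4,-0.8,0]
  ]
}}

```text
time: 6.7
position: [0.5459, 0.2523, 0.2254]
tool_rot: [0.983, 0.186, -0.0, -0.0]
ft_force: [-0.4, -0.1, 0.9]
grip_width: 0.0005
```

Run:
```python
from h import *
pv=np.array([.684,.194])
T=[[.549,.247,.152]]
for ph in [-187,-181,-175,-169,-163,-157,-151,-145,-139,-131]:
    a=np.radians(ph);e=np.array([np.cos(a),np.sin(a)]);n=np.array([np.sin(a),-np.cos(a)])
    b=abs(np.radians(ph+90+69)) # angle between push dir and y-hat
    h=.0085*np.cos(b)+.010*abs(np.sin(b))
    T.append([*(pv+.135*e+(.006+h)*n),.152])
plan(T)
```

```text
t 6.7 tcp [0.5459 0.2523 0.2254] yaw 21.43 F [-0.35 -0.08  0.95] grip 0.0005 q [0.25 0.46 1.45 0.   1.23 1.44]
corner [0.5602 0.2418 0.2253] tool z [-0.     0.001 -1.   ]
tcp [0.549 0.247 0.152] -> cm [0.1  0.62 7.34] n 1.2
tcp [0.5522 0.2285 0.152 ] -> cm [-0.28  2.45  7.33] n 1.2
tcp [0.5493 0.214  0.152 ] -> cm [-1.08  3.7   7.33] n 1.3
tcp [0.548  0.1991 0.152 ] -> cm [-1.74  5.04  7.33] n 1.5
tcp [0.5484 0.1841 0.152 ] -> cm [-2.26  6.45  7.33] n 1.6
tcp [0.5505 0.169  0.152 ] -> cm [-2.61  7.93  7.33] n 1.8
tcp [0.5539 0.1549 0.152 ] -> cm [-2.81  9.37  7.33] n 2.0
tcp [0.5583 0.1424 0.152 ] -> cm [-2.86 10.69  7.33] n 2.1
tcp [0.5639 0.1302 0.152 ] -> cm [-2.79 12.03  7.33] n 2.3
tcp [0.5707 0.1186 0.152 ] -> cm [-2.58 13.36  7.32] n 2.5
tcp [0.5817 0.1041 0.152 ] -> cm [-2.08 15.12  7.32] n 2.7
```

Call:
{"name": "arm_command", "arguments": {
  "targets": [
    [0,0.5,4,0,0],
    [0,0.5,7.3,0,0],
    [0,0.5,7.3,0,0],
    [-0.2,1.5,7.3,0,0],
    [-0.3,2.2,7.3,0,0]
  ]
}}

```text
time: 7.32
position: [0.5536, 0.2275, 0.1541]
tool_rot: [0.983, 0.181, 0.002, 0.0]
ft_force: [0.1, 0.3, 0.7]
grip_width: 0.0004
```

Call:
{"name": "arm_command", "arguments": {
  "targets": [
    [-0.3,0.5,0,0,0],
    [-0.6,1.0,0,0,0],
    [-0.8,1.5,0,0,0],
    [-1.1,2.1,0,0,0],
    [-1.4,2.8,0,0,0]
  ]
}}

```text
time: 7.95
position: [0.5491, 0.1963, 0.1523]
tool_rot: [0.983, 0.181, 0.0, -0.0]
ft_force: [0.1, 1.3, 0.1]
grip_width: 0.0001
```

Run:
```python
from h import *
plan([])
p,d,m=snap("wrist");save("w4",p)
p,d,m=snap("scene");save("s4",cv2.resize(p[90:290,200:430],None,fx=2.6,fy=2.6,interpolation=cv2.INTER_CUBIC))
```

```text
t 7.95 tcp [0.5491 0.1963 0.1523] yaw 20.91 F [0.09 1.27 0.07] grip 0.0001 q [0.15 0.51 1.58 0.   1.05 1.36]
corner [0.5633 0.1857 0.1523] tool z [ 0.  0. -1.]
```

View pics/w4.png

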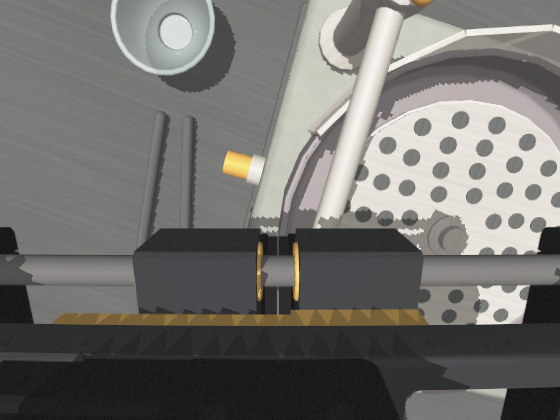

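View pics/s4.png

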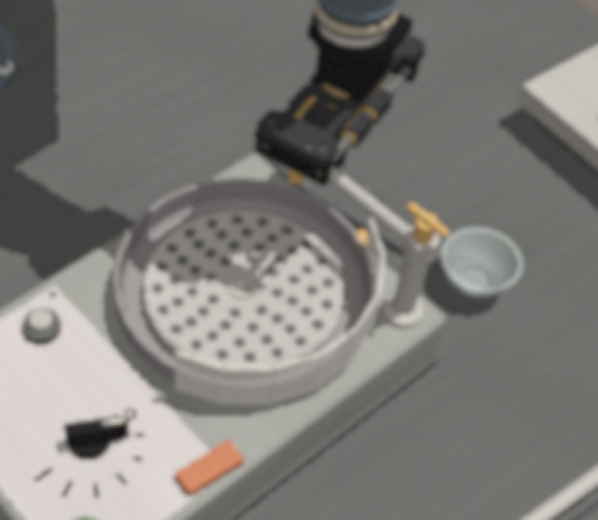

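Call:
{"name": "arm_command", "arguments": {
  "targets": [
    [-0.25,0.7,0,0,0],
    [-0.5,1.3,0,0,0],
    [-0.7,2.0,0,0,0],
    [-0.85,2.7,0,0,0],
    [-0.95,3.4,0,0,0]
  ]
}}

```text
time: 8.68
position: [0.5524, 0.1611, 0.1524]
tool_rot: [0.983, 0.181, -0.0, -0.0]
ft_force: [-0.5, 1.5, 0.6]
grip_width: 0.0006
```

Call:
{"name": "arm_command", "arguments": {
  "targets": [
    [-0.1,0.7,0,0,0],
    [-0.15,1.4,0,0,0],
    [-0.15,2.1,0,0,0],
    [-0.15,2.8,0,0,0],
    [-0.1,3.4,0,0,0]
  ]
}}

```text
time: 9.3
position: [0.5637, 0.129, 0.1523]
tool_rot: [0.983, 0.181, -0.0, -0.0]
ft_force: [0.0, 0.8, 0.7]
grip_width: 0.0004
```

Run:
```python
from h import *
import pickle
plan([[.5707,.1186,.152],[.5817,.1041,.152]])
p,d,m=snap("wrist");save("w5",p);pickle.dump((p,d,m),open("w5.pkl","wb"))
p,d,m=snap("top");save("t5",cv2.resize(p[160:290,190:390],None,fx=3.8,fy=3.8,interpolation=cv2.INTER_CUBIC));pickle.dump((p,d,m),open("t5.pkl","wb"))
```

```text
t 9.3 tcp [0.5637 0.129  0.1523] yaw 20.89 F [0.03 0.78 0.71] grip 0.0004 q [0.03 0.51 1.59 0.   1.04 1.24]
corner [0.5779 0.1184 0.1523] tool z [-0. -0. -1.]
tcp [0.5707 0.1186 0.152 ] -> cm [0.29 1.22 0.03] n 0.2
tcp [0.5817 0.1041 0.152 ] -> cm [0.8  2.97 0.03] n 0.5
```

View pics/w5.png

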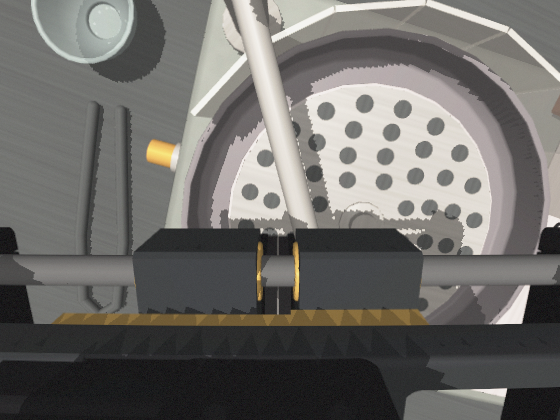

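View pics/t5.png

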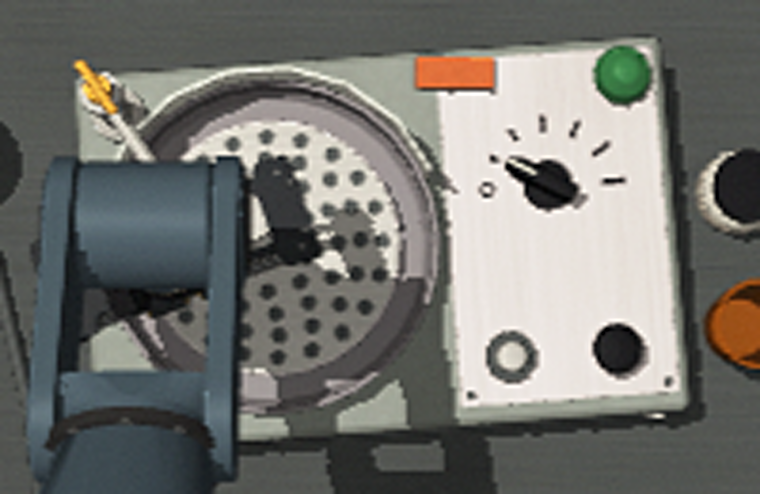

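Run:
```python
from h import *
import pickle
p,d,m=pickle.load(open("w5.pkl","rb"))
c=p[0:235,200:440];save("w5c",cv2.resize(c,None,fx=2.5,fy=2.5,interpolation=cv2.INTER_CUBIC))
```

```text
(no output)
```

View pics/w5c.png

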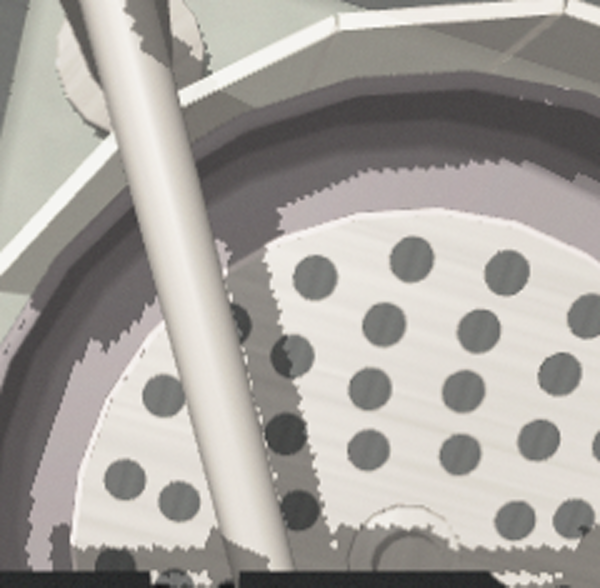

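Run:
```python
from h import *
import pickle
p,d,m=pickle.load(open("w5.pkl","rb"))
f=lambda x,y:(200+(x+.5)/2.5-.5,(y+.5)/2.5-.5)
A=w(m,d,*f(140,100),.206);B=w(m,d,*f(246,500),.206);A2=w(m,d,*f(173,200),.206)
N=w(m,d,*f(408,554),.1135);foot=w(m,d,*f(131,61),.095)
print(A,A2,B,N,foot,w(m,d,*f(131,125)))
t=(A-B)[:2];t/=np.linalg.norm(t);print("tube dir",np.degrees(np.arctan2(-t[1],-t[0])))
# pivot on line at .163 from nut
v=B[:2]-N[:2];b=v@t;s=-b+np.sqrt(b*b-(v@v-.163**2));pv=B[:2]+s*t;print("pivot",pv)
e=N[:2]-pv;print("need",np.degrees(np.arctan2(e[1],e[0])))
e=N[:2]-np.array(foot[:2]);print("by foot need",np.degrees(np.arctan2(e[1],e[0])),np.linalg.norm(e))
```

```text
[0.65223126 0.17216349 0.206     ] [0.63985891 0.16187524 0.206     ] [0.59721302 0.13200422 0.206     ] [0.58173827 0.06746914 0.1135    ] [0.68288305 0.19362893 0.095     ] [0.64845751 0.17244756 0.20449247]
tube dir -143.87330285014613
pivot [0.68337843 0.19489864]
need -128.57652060695108
by foot need -128.7198341846025 0.16169897459156243
```

Run:
```python
from h import *
pv=np.array([.6834,.1945]);T=[]
for ph in [-144,-140,-136,-132,-130,-129]:
    a=np.radians(ph);e=np.array([np.cos(a),np.sin(a)]);n=np.array([np.sin(a),-np.cos(a)])
    b=abs(np.radians(ph+90+69));h=.0085*np.cos(b)+.010*abs(np.sin(b))
    T.append([*(pv+.135*e+(.006+h)*n),.152])
plan(T)
```

```text
t 9.4 tcp [0.5639 0.1286 0.1523] yaw 20.87 F [-0.01 -0.65  0.38] grip 0.0003 q [ 0.03  0.51  1.59 -0.    1.04  1.24]
corner [0.5781 0.118  0.1523] tool z [ 0.    -0.001 -1.   ]
tcp [0.5643 0.1287 0.152 ] -> cm [0.04 0.   0.03] n 0.0
tcp [0.5689 0.121  0.152 ] -> cm [0.19 0.89 0.03] n 0.1
tcp [0.574  0.1135 0.152 ] -> cm [0.4  1.77 0.03] n 0.3
tcp [0.5796 0.1063 0.152 ] -> cm [0.67 2.64 0.03] n 0.4
tcp [0.5826 0.1028 0.152 ] -> cm [0.83 3.07 0.03] n 0.5
tcp [0.5842 0.1011 0.152 ] -> cm [0.92 3.29 0.03] n 0.5
```

Call:
{"name": "arm_command", "arguments": {
  "targets": [
    [0.15,0.7,0,0,0],
    [0.3,1.4,0,0,0],
    [0.5,2.1,0,0,0],
    [0.7,2.7,0,0,0],
    [0.8,3.1,0,0,0]
  ]
}}

```text
time: 10.02
position: [0.5824, 0.1029, 0.1523]
tool_rot: [0.983, 0.181, -0.0, 0.0]
ft_force: [-1.6, 0.9, -0.1]
grip_width: 0.0003
```

Call:
{"name": "arm_command", "arguments": {
  "targets": [
    [0,0,0,0,0],
    [0,-1.5,0,0,0],
    [-3,-6,-4,0,0],
    [-4,-11,-9,0,0],
    [-4,-11,-12,0,0]
  ]
}}

```text
time: 10.65
position: [0.5025, 0.1946, 0.2736]
tool_rot: [0.983, 0.183, -0.001, -0.0]
ft_force: [1.2, 0.2, 0.5]
grip_width: 0.0006
```

Run:
```python
from h import *
import pickle
plan([])
p,d,m=snap("wrist");save("w6",p);pickle.dump((p,d,m),open("w6.pkl","wb"))
p,d,m=snap("top");save("t6",cv2.resize(p[160:290,190:390],None,fx=3.8,fy=3.8,interpolation=cv2.INTER_CUBIC));pickle.dump((p,d,m),open("t6.pkl","wb"))
```

```text
t 10.65 tcp [0.5025 0.1946 0.2736] yaw 21.11 F [1.24 0.23 0.51] grip 0.0006 q [0.16 0.32 1.54 0.   1.29 1.36]
corner [0.5168 0.184  0.2736] tool z [-0.001  0.001 -1.   ]
```

View pics/w6.png

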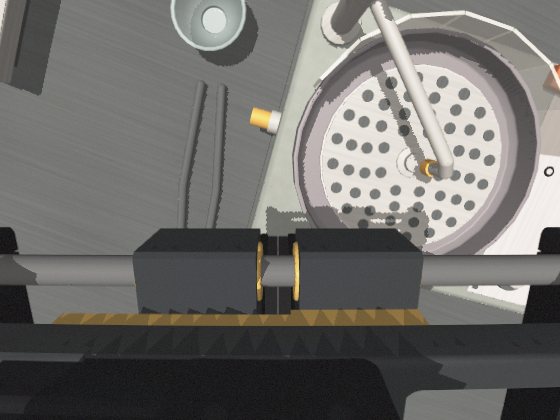

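View pics/t6.png

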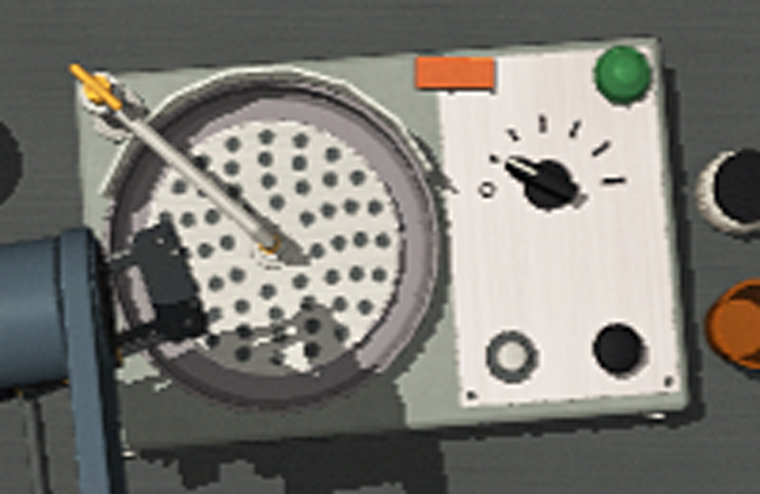

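Run:
```python
from h import *
import pickle
p,d,m=pickle.load(open("w6.pkl","rb"))
c=p[0:230,300:520];save("w6c",cv2.resize(c,None,fx=2.6,fy=2.6,interpolation=cv2.INTER_CUBIC))
p,d,m=pickle.load(open("t6.pkl","rb"))
c=p[175:245,205:275];save("t6c",cv2.resize(c,None,fx=8,fy=8,interpolation=cv2.INTER_CUBIC))
```

```text
(no output)
```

View pics/w6c.png

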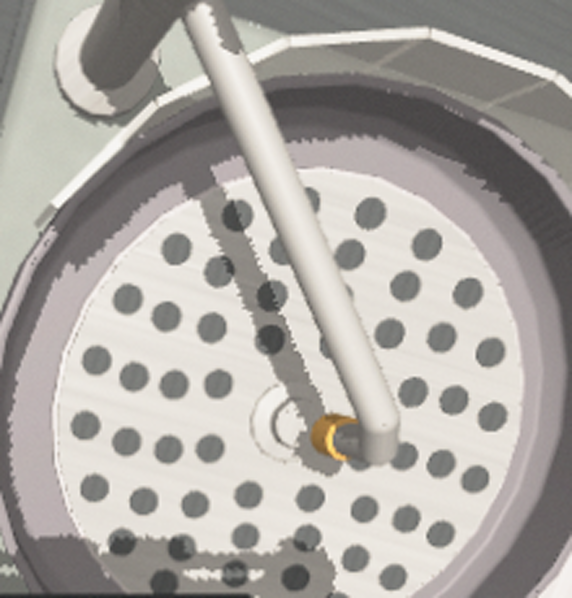

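View pics/t6c.png

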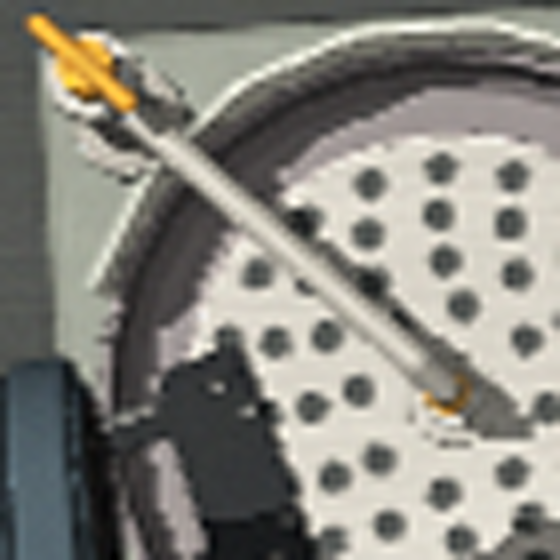

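Run:
```python
from h import *
import pickle
from scipy.optimize import least_squares
p,d,m=pickle.load(open("w6.pkl","rb"))
f=lambda x,y:(300+(x+.5)/2.6-.5,(y+.5)/2.6-.5)
N=w(m,d,*f(296,425),.1245);W=w(m,d,*f(290,422),.1145);M=w(m,d,*f(331,437),.154)
C=np.array([w(m,d,*f(*q),.1135)[:2] for q in[(57,400),(66,330),(100,265),(165,203),(330,168),(430,205),(490,272),(520,350),(522,420)]])
r=least_squares(lambda a:np.hypot(*(C-a[:2]).T)-a[2],[.58,.07,.1]);print("disc",r.x)
A=w(m,d,*f(262,175),.206);B=w(m,d,*f(352,360),.206)
print("nut",N,W,"mouth",M);t=(B-A)[:2];ph=np.arctan2(t[1],t[0]);print("dir",np.degrees(ph))
pt=A[:2];n=np.array([-np.sin(ph),np.cos(ph)])
for c in (r.x[:2],N[:2],W[:2]): print("line off from centre mm (pos: centre is ccw-left)",(c-pt)@n*1000)
p,d,m=pickle.load(open("t6.pkl","rb"))
g=lambda x,y:(205+(x+.5)/8-.5,175+(y+.5)/8-.5)
A=w(m,d,*g(200,183),.206);B=w(m,d,*g(400,352),.206);t=(B-A)[:2];ph=np.arctan2(t[1],t[0]);n=np.array([-np.sin(ph),np.cos(ph)])
for c in([.5747,.0684],): print("top",np.degrees(ph),(np.array(c)-A[:2])@n*1000)
C=np.array([w(m,d,190+(x+.5)/3.8-.5,160+(y+.5)/3.8-.5,.1135)[:2] for x,y in[(147,250),(175,170),(265,117),(340,140),(400,220),(402,265),(370,330),(150,200)]])
print(C)
```

```text
disc [0.58029905 0.07046006 0.09934621]
nut [0.57850864 0.07000277 0.1245    ] [0.5791611  0.06864486 0.1145    ] mouth [0.57796841 0.0683125  0.154     ]
dir -127.52793641600087
line off from centre mm (pos: centre is ccw-left) 1.7919719265778926
line off from centre mm (pos: centre is ccw-left) 0.6506317245148868
line off from centre mm (pos: centre is ccw-left) 1.9952403894160264
top -128.85246669067533 1.666703990071683
[[ 0.57168234  0.16684671]
 [ 0.63464975  0.14702918]
 [ 0.67794081  0.07807875]
 [ 0.66126683  0.01908777]
 [ 0.59971713 -0.02909667]
 [ 0.56467216 -0.03140883]
 [ 0.51364163 -0.00770288]
 [ 0.61072059  0.16574786]]
```

```bash
cat >> h.py <<'E'
def selpath(ax,sdeg,gap=0,yaw=5.5,along=.029,z=.073,t=.0055,hx=.0085,hy=.010):
    th=np.radians(90-sdeg+yaw);e=np.array([np.cos(th),np.sin(th)]);n=np.array([-np.sin(th),np.cos(th)])
    h=hx*abs(n[0])+hy*abs(n[1]);return [*(np.array(ax)+along*e+(t+h+gap)*n),z]
E
python3 - <<'E'
from h import *
ax=[.6355,-.1465]
plan([selpath(ax,30,.02,z=.2),selpath(ax,30,.014,z=.2),selpath(ax,30)])
E
```

```text
t 10.75 tcp [0.5069 0.1946 0.2774] yaw 21.1 F [1.34 0.64 0.02] grip 0.0002 q [0.16 0.31 1.53 0.   1.29 1.36]
corner [0.5212 0.184  0.2775] tool z [ 0.01   0.002 -1.   ]
tcp [ 0.6135 -0.1046  0.2   ] -> cm [-0.91 31.74  7.79] n 5.2
tcp [ 0.619  -0.1071  0.2   ] -> cm [-0.49 32.17  7.79] n 5.3
tcp [ 0.6317 -0.1129  0.073 ] -> cm [ 0.36 33.15 20.5 ] n 6.2
```

Call:
{"name": "arm_command", "arguments": {
  "targets": [
    [0,5.5,0,-0.16,0],
    [0,11,0,-0.32,0],
    [0,16.5,0,-0.48,0],
    [-0.3,22,0,-0.64,0],
    [-0.6,27.5,0,-0.8,0]
  ]
}}

```text
time: 11.38
position: [0.5978, -0.0682, 0.2713]
tool_rot: [0.834, 0.552, -0.0, -0.001]
ft_force: [-0.1, 1.1, 0.1]
grip_width: 0.0005
```

Run:
```python
from h import *
ax=[.6355,-.1465]
plan([selpath(ax,30,.02,z=.19)])
```

```text
t 11.375 tcp [ 0.5978 -0.0682  0.2713] yaw 67.05 F [-0.1   1.06  0.1 ] grip 0.0005 q [-0.3   0.41  1.39  0.    1.34  0.1 ]
corner [ 0.6153 -0.0653  0.2713] tool z [-0.001  0.001 -1.   ]
tcp [ 0.6135 -0.1046  0.19  ] -> cm [-2.74  2.88  8.13] n 1.4
```

Call:
{"name": "arm_command", "arguments": {
  "targets": [
    [-1.4,1.4,2,-0.15,0],
    [-2.7,2.9,4,-0.3,0],
    [-2.7,2.9,6,-0.4,0],
    [-2.7,2.9,8,-0.4,0],
    [-2.7,2.9,8,-0.4,0]
  ]
}}

```text
time: 12.0
position: [0.6119, -0.1024, 0.1897]
tool_rot: [0.709, 0.705, -0.001, -0.003]
ft_force: [0.1, 0.0, -0.3]
grip_width: -0.0
```

Run:
```python
from h import *
import pickle
ax=[.6355,-.1465]
plan([selpath(ax,30,.02,z=.19)])
p,d,m=snap("wrist");save("w7",p);pickle.dump((p,d,m),open("w7.pkl","wb"))
plan([])
```

```text
t 12.0 tcp [ 0.6119 -0.1024  0.1897] yaw 89.66 F [ 0.14  0.03 -0.3 ] grip -0.0 q [-0.35  0.52  1.44 -0.    1.19 -0.34]
corner [ 0.627  -0.093   0.1896] tool z [-0.006  0.002 -1.   ]
tcp [ 0.6135 -0.1046  0.19  ] -> cm [-0.22  0.16 -0.03] n 0.0
t 12.05 tcp [ 0.6131 -0.1028  0.1912] yaw 89.67 F [ 0.68 -0.01 -0.11] grip 0.0006 q [-0.35  0.52  1.44 -0.    1.19 -0.34]
corner [ 0.6281 -0.0934  0.1911] tool z [-0.003  0.001 -1.   ]
```

View pics/w7.png

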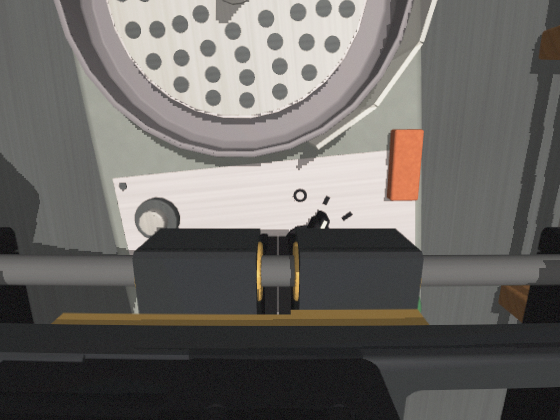

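Run:
```python
from h import *
import pickle
p,d,m=pickle.load(open("w7.pkl","rb"))
c=p[180:236,100:420];save("w7c",cv2.resize(c,None,fx=2.5,fy=2.5,interpolation=cv2.INTER_CUBIC))
ax=np.array([.6355,-.1465])
for n,u,v,z in[("ring",300,195.5,.09),("b1",326,200.5,.09),("b2",347,216,.09),("nose",322,217,.124),("start",154,219,.112)]:
    q=w(m,d,u,v,z);a=q[:2]-ax;print(n,q.round(4),np.hypot(*a).round(4),np.degrees(np.arctan2(a[1],a[0])).round(1))
```

```text
ring [ 0.6313 -0.1001  0.09  ] 0.0466 95.1
b1 [ 0.6554 -0.1049  0.09  ] 0.0461 64.4
b2 [ 0.6755 -0.1199  0.09  ] 0.0481 33.6
nose [ 0.6476 -0.1112  0.124 ] 0.0373 71.1
start [ 0.5026 -0.1157  0.112 ] 0.1364 167.0
```

View pics/w7c.png

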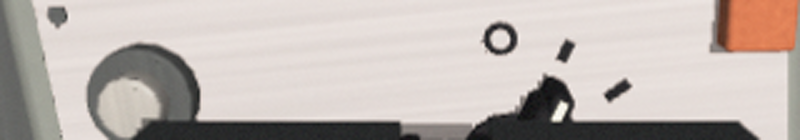

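Call:
{"name": "arm_command", "arguments": {
  "targets": [
    [-0.1,0,4,0,0],
    [-0.1,0,8,0,0],
    [-0.1,0,10.5,0,0],
    [-0.1,0,11.7,0,0],
    [-0.1,0,11.7,0,0]
  ]
}}

```text
time: 12.68
position: [0.6142, -0.1044, 0.0755]
tool_rot: [0.709, 0.705, -0.0, -0.0]
ft_force: [-0.1, -0.5, 0.9]
grip_width: 0.0004
```

Run:
```python
from h import *
ax=[.6355,-.147]
plan([selpath(ax,30,.003)]+[selpath(ax,s) for s in (40,50,60,70,80,90,100,110,115,118)])
```

```text
t 12.675 tcp [ 0.6142 -0.1044  0.0755] yaw 89.66 F [-0.05 -0.53  0.91] grip 0.0004 q [-0.35  0.66  1.53  0.    0.94 -0.34]
corner [ 0.6292 -0.095   0.0755] tool z [-0.  0. -1.]
tcp [ 0.629  -0.1122  0.073 ] -> cm [-0.77  1.48  0.25] n 0.3
tcp [ 0.637  -0.1128  0.073 ] -> cm [-0.83  2.28  0.25] n 0.4
tcp [ 0.6426 -0.1133  0.073 ] -> cm [-0.88  2.85  0.25] n 0.5
tcp [ 0.6483 -0.115   0.073 ] -> cm [-1.05  3.42  0.25] n 0.6
tcp [ 0.6538 -0.1181  0.073 ] -> cm [-1.35  3.97  0.25] n 0.7
tcp [ 0.6588 -0.1225  0.073 ] -> cm [-1.78  4.47  0.25] n 0.8
tcp [ 0.6628 -0.128   0.073 ] -> cm [-2.34  4.88  0.25] n 0.9
tcp [ 0.6657 -0.1332  0.073 ] -> cm [-2.85  5.17  0.25] n 0.9
tcp [ 0.6679 -0.1375  0.073 ] -> cm [-3.28  5.39  0.25] n 1.0
tcp [ 0.6688 -0.1399  0.073 ] -> cm [-3.52  5.48  0.25] n 1.0
tcp [ 0.6692 -0.1415  0.073 ] -> cm [-3.68  5.52  0.25] n 1.1
```

Call:
{"name": "arm_command", "arguments": {
  "targets": [
    [-0.4,0.8,0.2,0,0],
    [-0.8,1.5,0.2,0,0],
    [-0.8,1.9,0.2,0,0],
    [-0.8,2.2,0.2,0,0],
    [-0.85,2.5,0.2,0,0]
  ]
}}

```text
time: 13.3
position: [0.6335, -0.112, 0.0729]
tool_rot: [0.709, 0.705, -0.003, -0.005]
ft_force: [-8.2, 0.9, 2.8]
grip_width: 0.0003
```

Call:
{"name": "arm_command", "arguments": {
  "targets": [
    [-0.03,0.25,0,0,0],
    [-0.08,0.5,0,0,0],
    [-0.15,0.75,0,0,0],
    [-0.25,1.0,0,0,0],
    [-0.35,1.2,0,0,0]
  ]
}}

```text
time: 13.92
position: [0.6473, -0.1144, 0.0729]
tool_rot: [0.709, 0.705, -0.001, -0.004]
ft_force: [-7.9, 4.9, 4.8]
grip_width: 0.0007
```

Run:
```python
from h import *
import pickle
ax=[.6355,-.147]
plan([selpath(ax,s) for s in (60,65,70,75,80,90,100,110,115,118)])
p,d,m=snap("scene");save("s8",cv2.resize(p[180:310,150:330],None,fx=4,fy=4,interpolation=cv2.INTER_CUBIC))
p,d,m=snap("wrist");save("w8",p)
```

```text
t 13.925 tcp [ 0.6473 -0.1144  0.0729] yaw 89.66 F [-7.87  4.9   4.82] grip 0.0007 q [-0.35  0.71  1.43  0.    1.01 -0.34]
corner [ 0.6623 -0.105   0.0728] tool z [-0.008  0.004 -1.   ]
tcp [ 0.6483 -0.115   0.073 ] -> cm [-0.06  0.1  -0.01] n 0.0
tcp [ 0.6511 -0.1164  0.073 ] -> cm [-0.2   0.39 -0.02] n 0.1
tcp [ 0.6538 -0.1181  0.073 ] -> cm [-0.37  0.66 -0.02] n 0.1
tcp [ 0.6564 -0.1201  0.073 ] -> cm [-0.57  0.92 -0.02] n 0.2
tcp [ 0.6588 -0.1225  0.073 ] -> cm [-0.8   1.15 -0.03] n 0.2
tcp [ 0.6628 -0.128   0.073 ] -> cm [-1.35  1.56 -0.03] n 0.3
tcp [ 0.6657 -0.1332  0.073 ] -> cm [-1.87  1.85 -0.04] n 0.4
tcp [ 0.6679 -0.1375  0.073 ] -> cm [-2.3   2.08 -0.04] n 0.5
tcp [ 0.6688 -0.1399  0.073 ] -> cm [-2.54  2.16 -0.04] n 0.5
tcp [ 0.6692 -0.1415  0.073 ] -> cm [-2.69  2.2  -0.04] n 0.6
```

View pics/s8.png

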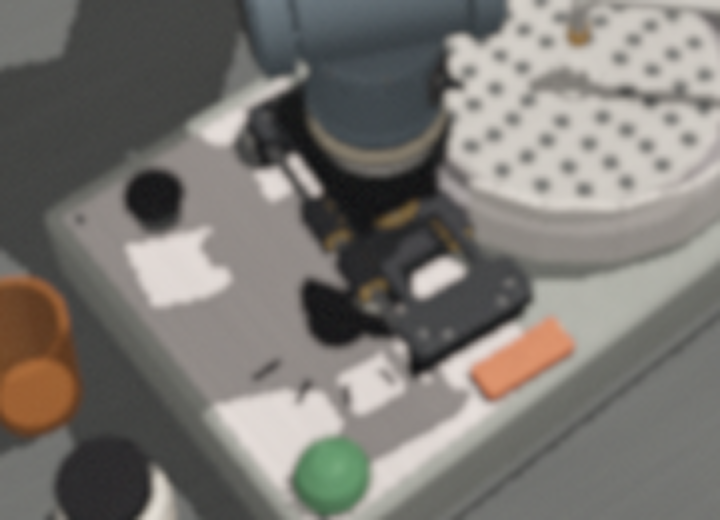

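View pics/w8.png

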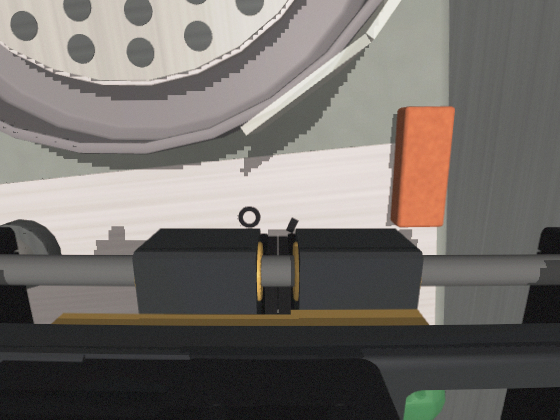

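Call:
{"name": "arm_command", "arguments": {
  "targets": [
    [-0.15,0.3,-0.2,0,0],
    [-0.35,0.6,-0.3,0,0],
    [-0.55,0.85,-0.3,0,0],
    [-0.8,1.1,-0.3,0,0],
    [-1.05,1.3,-0.3,0,0]
  ]
}}

```text
time: 14.65
position: [0.6646, -0.1271, 0.077]
tool_rot: [0.71, 0.705, 0.001, -0.0]
ft_force: [-1.4, 4.1, 3.0]
grip_width: 0.0001
```

Run:
```python
from h import *
import pickle
ax=[.6355,-.147]
plan([selpath(ax,s) for s in (80,90,100,105,110,115,118)])
p,d,m=snap("scene");save("s9",cv2.resize(p[180:310,150:330],None,fx=4,fy=4,interpolation=cv2.INTER_CUBIC))
p,d,m=snap("top");save("t9",cv2.resize(p[160:260,290:400],None,fx=5,fy=5,interpolation=cv2.INTER_CUBIC))
```

```text
t 14.65 tcp [ 0.6646 -0.1271  0.077 ] yaw 89.61 F [-1.39  4.05  2.97] grip 0.0001 q [-0.35  0.72  1.39  0.    1.03 -0.35]
corner [ 0.6796 -0.1177  0.077 ] tool z [ 0.001  0.001 -1.   ]
tcp [ 0.6588 -0.1225  0.073 ] -> cm [ 0.46 -0.58  0.4 ] n 0.1
tcp [ 0.6628 -0.128   0.073 ] -> cm [-0.1  -0.18  0.4 ] n 0.1
tcp [ 0.6657 -0.1332  0.073 ] -> cm [-0.61  0.11  0.4 ] n 0.1
tcp [ 0.6669 -0.1353  0.073 ] -> cm [-0.81  0.23  0.4 ] n 0.1
tcp [ 0.6679 -0.1375  0.073 ] -> cm [-1.04  0.34  0.4 ] n 0.2
tcp [ 0.6688 -0.1399  0.073 ] -> cm [-1.28  0.43  0.4 ] n 0.2
tcp [ 0.6692 -0.1415  0.073 ] -> cm [-1.44  0.47  0.4 ] n 0.2
```

View pics/s9.png

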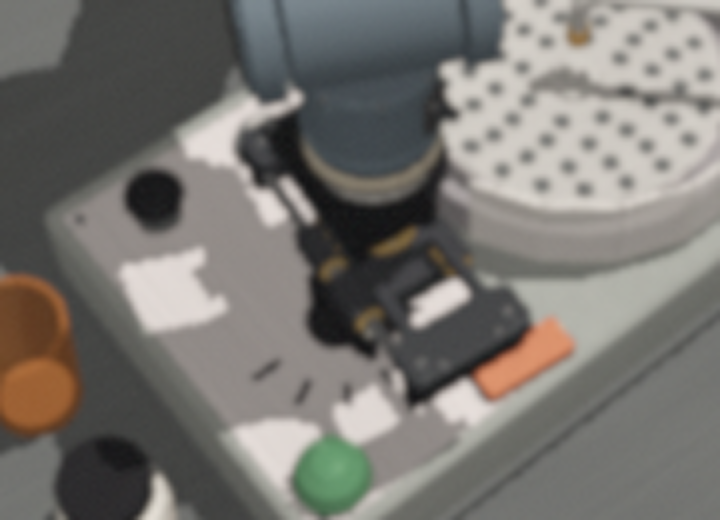

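View pics/t9.png

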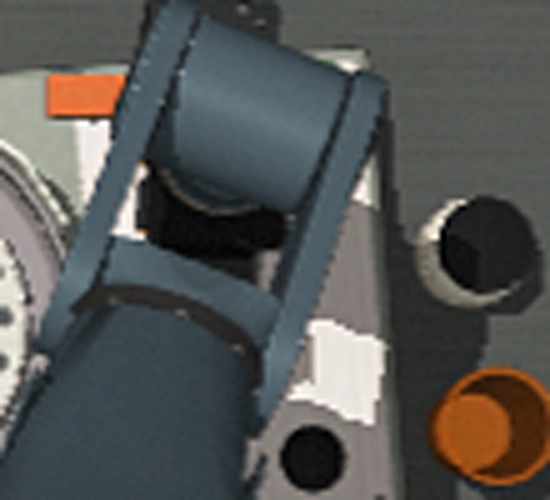

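Call:
{"name": "arm_command", "arguments": {
  "targets": [
    [-0.2,0.05,0,0,0],
    [-0.4,0.1,0,0,0],
    [-0.6,0.15,0,0,0],
    [-0.8,0.2,0,0,0],
    [-1.0,0.3,0,0,0]
  ]
}}

```text
time: 15.38
position: [0.6672, -0.1375, 0.0766]
tool_rot: [0.709, 0.705, -0.0, 0.001]
ft_force: [0.9, 0.8, 0.9]
grip_width: 0.0004
```

Run:
```python
from h import *
import pickle
ax=[.6355,-.147]
plan([selpath(ax,s) for s in (100,105,110,115,118)])
p,d,m=snap("scene");save("s10",cv2.resize(p[180:310,150:330],None,fx=4,fy=4,interpolation=cv2.INTER_CUBIC))
```

```text
t 15.375 tcp [ 0.6672 -0.1375  0.0766] yaw 89.72 F [0.92 0.83 0.9 ] grip 0.0004 q [-0.37  0.73  1.37 -0.    1.04 -0.36]
corner [ 0.6822 -0.1281  0.0766] tool z [ 0.001 -0.001 -1.   ]
tcp [ 0.6657 -0.1332  0.073 ] -> cm [ 0.43 -0.15  0.36] n 0.1
tcp [ 0.6669 -0.1353  0.073 ] -> cm [ 0.22 -0.03  0.36] n 0.1
tcp [ 0.6679 -0.1375  0.073 ] -> cm [-0.    0.07  0.36] n 0.1
tcp [ 0.6688 -0.1399  0.073 ] -> cm [-0.24  0.16  0.36] n 0.1
tcp [ 0.6692 -0.1415  0.073 ] -> cm [-0.4   0.2   0.36] n 0.1
```

View pics/s10.png

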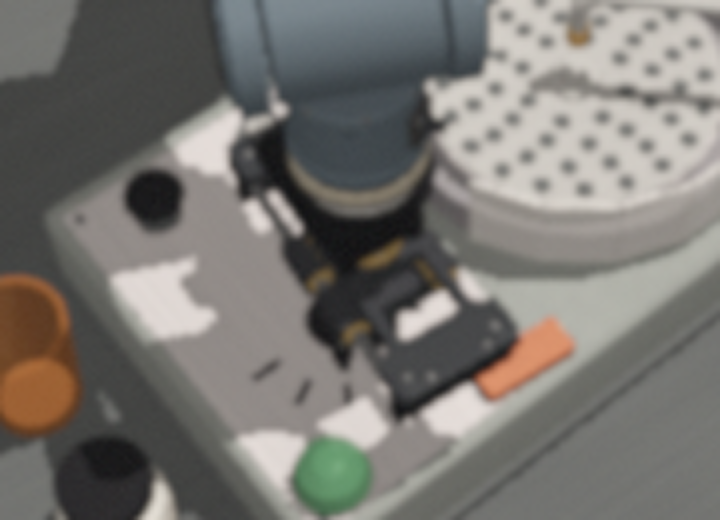

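Call:
{"name": "arm_command", "arguments": {
  "targets": [
    [0.6,0,0,0,0],
    [0.6,0,-4,0,0],
    [0.6,-3,-9,0,0],
    [0.6,-8,-13,0,0],
    [0.6,-13,-13,0,0]
  ]
}}

```text
time: 16.05
position: [0.5383, -0.1321, 0.2098]
tool_rot: [0.709, 0.705, 0.001, 0.004]
ft_force: [-0.2, -0.7, 0.1]
grip_width: 0.0005
```

Run:
```python
from h import *
import pickle
plan([])
p,d,m=snap("scene");save("s11",cv2.resize(p[180:310,150:330],None,fx=4,fy=4,interpolation=cv2.INTER_CUBIC));pickle.dump((p,d,m),open("s11.pkl","wb"))
```

```text
t 16.05 tcp [ 0.5383 -0.1321  0.2098] yaw 89.68 F [-0.24 -0.7   0.11] grip 0.0005 q [-0.44  0.4   1.59 -0.    1.14 -0.44]
corner [ 0.5533 -0.1226  0.2099] tool z [ 0.008 -0.005 -1.   ]
```

View pics/s11.png

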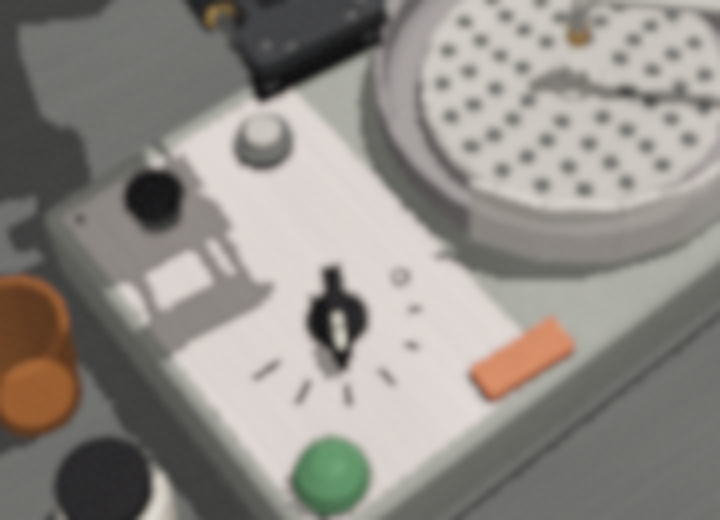

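Run:
```python
from h import *
import pickle
p,d,m=pickle.load(open("s11.pkl","rb"))
f=lambda x,y:(150+(x+.5)/4-.5,180+(y+.5)/4-.5)
Q={}
for n,x,y,z in[("lineend",335,318,.124),("nose",342,366,.124),("tail",331,272,.124),("ring",401,277,.09),("b3",387,377,.09),("b4",348,395,.09),("b6",267,370,.09),("start",264,130,.112),("stop",155,190,.122)]:
    Q[n]=w(m,d,*f(x,y),z);print(n,Q[n].round(4))
a=(Q["nose"]-Q["tail"])[:2];print(np.degrees(np.arctan2(a[1],a[0])), "expected -24.5 for 4, 5.5 for 3")
c=(Q["ring"]+Q["b6"])/2;a=(Q["nose"]-c)[:2];print(c,np.degrees(np.arctan2(a[1],a[0])))
T=[.5,-.118,.11]
plan([T])
```

```text
lineend [ 0.651  -0.1571  0.124 ]
nose [ 0.68  -0.17   0.124]
tail [ 0.623 -0.143  0.124]
ring [ 0.6319 -0.1005  0.09  ]
b3 [ 0.6851 -0.1442  0.09  ]
b4 [ 0.6822 -0.1696  0.09  ]
b6 [ 0.6412 -0.2011  0.09  ]
start [ 0.5029 -0.1214  0.112 ]
stop [ 0.5113 -0.2024  0.122 ]
-25.385783768570132 expected -24.5 for 4, 5.5 for 3
[ 0.6365409  -0.15082137  0.09      ] -23.818817622739854
t 16.1 tcp [ 0.5268 -0.1286  0.2068] yaw 89.68 F [-6.39  2.25 -2.57] grip 0.0007 q [-0.44  0.4   1.61 -0.    1.14 -0.44]
corner [ 0.5419 -0.1192  0.2066] tool z [-0.009  0.001 -1.   ]
tcp [ 0.5   -0.118  0.11 ] -> cm [ 1.03 -2.6   9.7 ] n 1.6
```

Call:
{"name": "arm_command", "arguments": {
  "targets": [
    [1.0,-1.5,3,0,0],
    [1.0,-2.3,6,0,0],
    [1.0,-2.3,9,0,0],
    [1.0,-2.3,10,0,0],
    [1.0,-2.3,10,0,0]
  ]
}}

```text
time: 16.73
position: [0.5139, -0.1205, 0.106]
tool_rot: [0.709, 0.705, -0.0, -0.0]
ft_force: [-0.9, -1.4, -0.5]
grip_width: 0.0005
```

Run:
```python
from h import *
import pickle
plan([[.501,-.1185,.077],[.501,-.1185,.071]])
p,d,m=snap("scene");save("s12",cv2.resize(p[150:290,150:330],None,fx=4,fy=4,interpolation=cv2.INTER_CUBIC));pickle.dump((p,d,m),open("s12.pkl","wb"))
p,d,m=snap("wrist");save("w12",p)
plan([])
```

```text
t 16.725 tcp [ 0.5139 -0.1205  0.106 ] yaw 89.66 F [-0.87 -1.37 -0.48] grip 0.0005 q [-0.44  0.52  1.75 -0.    0.87 -0.44]
corner [ 0.529 -0.111  0.106] tool z [-0.001  0.    -1.   ]
tcp [ 0.501  -0.1185  0.077 ] -> cm [ 0.19 -1.29  2.9 ] n 0.5
tcp [ 0.501  -0.1185  0.071 ] -> cm [ 0.19 -1.29  3.5 ] n 0.6
t 16.825 tcp [ 0.5148 -0.1208  0.1071] yaw 89.66 F [ 0.72  0.41 -0.41] grip -0.0001 q [-0.44  0.51  1.75 -0.    0.87 -0.44]
corner [ 0.5299 -0.1114  0.1072] tool z [ 0.002 -0.001 -1.   ]
```

View pics/s12.png

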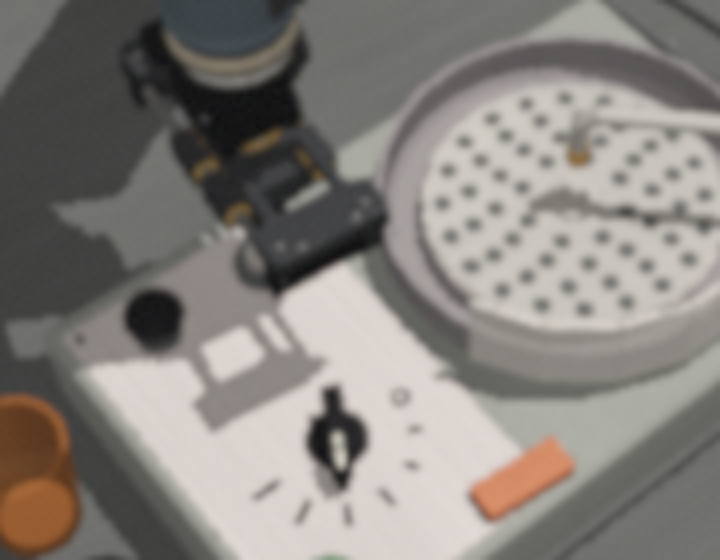

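View pics/w12.png

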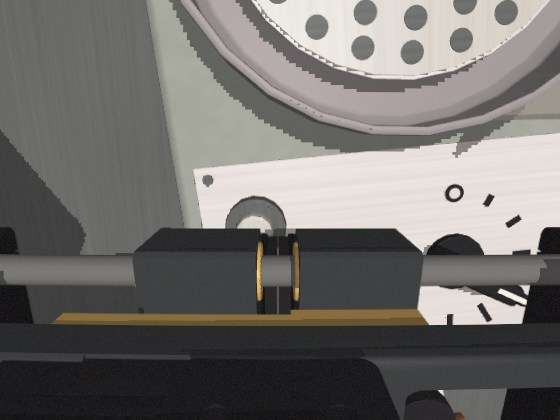

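Call:
{"name": "arm_command", "arguments": {
  "targets": [
    [0.2,-0.7,0,0,0],
    [0.2,-1.35,0,0,0],
    [0.2,-1.35,1.2,0,0],
    [0.2,-1.35,2.3,0,0],
    [0.2,-1.35,2.3,0,0]
  ]
}}

```text
time: 17.45
position: [0.4995, -0.1179, 0.082]
tool_rot: [0.709, 0.705, -0.0, -0.001]
ft_force: [-0.7, 0.7, 0.5]
grip_width: 0.0006
```

Run:
```python
from h import *
import pickle
plan([[.501,-.1185,.077],[.501,-.1185,.071]])
p,d,m=snap("wrist");save("w13",p);pickle.dump((p,d,m),open("w13.pkl","wb"))
```

```text
t 17.45 tcp [ 0.4995 -0.1179  0.082 ] yaw 89.65 F [-0.66  0.73  0.51] grip 0.0006 q [-0.45  0.54  1.81 -0.    0.8  -0.44]
corner [ 0.5146 -0.1085  0.082 ] tool z [-0.003  0.001 -1.   ]
tcp [ 0.501  -0.1185  0.077 ] -> cm [-0.06  0.15  0.5 ] n 0.1
tcp [ 0.501  -0.1185  0.071 ] -> cm [-0.06  0.15  1.1 ] n 0.2
```

View pics/w13.png

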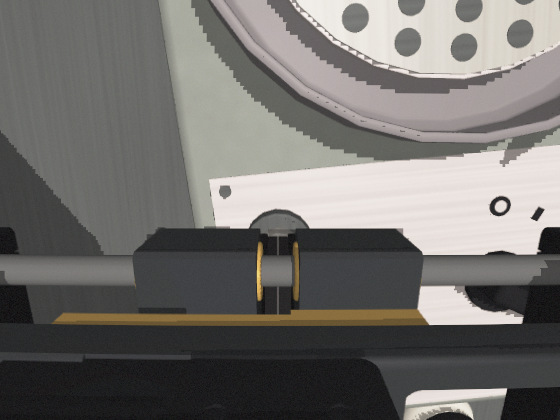

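Call:
{"name": "arm_command", "arguments": {
  "targets": [
    [0,0,0.4,0,0],
    [0,0,0.6,0,0],
    [0,0,0.8,0,0]
  ]
}}

```text
time: 17.88
position: [0.5006, -0.1184, 0.0755]
tool_rot: [0.709, 0.705, 0.0, 0.0]
ft_force: [-0.1, 1.1, 2.4]
grip_width: 0.0005
```

Call:
{"name": "arm_command", "arguments": {
  "targets": [
    [0,0,0.2,0,0],
    [0,0,0.3,0,0],
    [0,0,0.3,0,0]
  ]
}}

```text
time: 18.25
position: [0.5006, -0.1184, 0.0726]
tool_rot: [0.709, 0.705, 0.0, 0.0]
ft_force: [-0.4, -0.8, 5.6]
grip_width: 0.0004
```

Call:
{"name": "arm_command", "arguments": {
  "targets": [
    [0,0,0.1,0,0],
    [0,0,0.2,0,0],
    [0,0,0.2,0,0]
  ]
}}

```text
time: 18.62
position: [0.5007, -0.1184, 0.072]
tool_rot: [0.709, 0.705, 0.0, 0.001]
ft_force: [-1.7, 1.9, 16.1]
grip_width: 0.0005
```

Call:
{"name": "arm_command", "arguments": {
  "targets": [
    [0,0,-0.5,0,0],
    [0,0,-2,0,0],
    [0,0,-6,0,0],
    [0,-3,-12,0,0],
    [0,-6,-15,0,0]
  ]
}}

```text
time: 19.25
position: [0.4407, -0.1183, 0.2228]
tool_rot: [0.709, 0.705, 0.0, 0.001]
ft_force: [0.8, -0.1, -0.0]
grip_width: 0.0006
```

Call:
{"name": "arm_command", "arguments": {
  "targets": [
    [-6,0,0,0,0],
    [-12,0,0,0,0],
    [-18,0,0,0,0],
    [-18,0,0,0,0],
    [-18,0,0,0,0]
  ]
}}

```text
time: 19.88
position: [0.4385, -0.2971, 0.22]
tool_rot: [0.71, 0.705, 0.0, -0.001]
ft_force: [0.1, 0.1, 0.1]
grip_width: 0.0005
```

Run:
```python
from h import *
plan([])
p,d,m=snap("scene");save("s14",cv2.resize(p[130:330,90:420],None,fx=2.4,fy=2.4,interpolation=cv2.INTER_CUBIC))
p,d,m=snap("top");save("t14",cv2.resize(p[160:290,160:440],None,fx=2.8,fy=2.8,interpolation=cv2.INTER_CUBIC))
f=lambda u,v:(150+0,0)
```

```text
t 19.875 tcp [ 0.4385 -0.2971  0.22  ] yaw 89.61 F [0.12 0.14 0.1 ] grip 0.0005 q [-0.81  0.36  1.63  0.    1.15 -0.8 ]
corner [ 0.4536 -0.2877  0.22  ] tool z [-0.001  0.002 -1.   ]
```

View pics/s14.png

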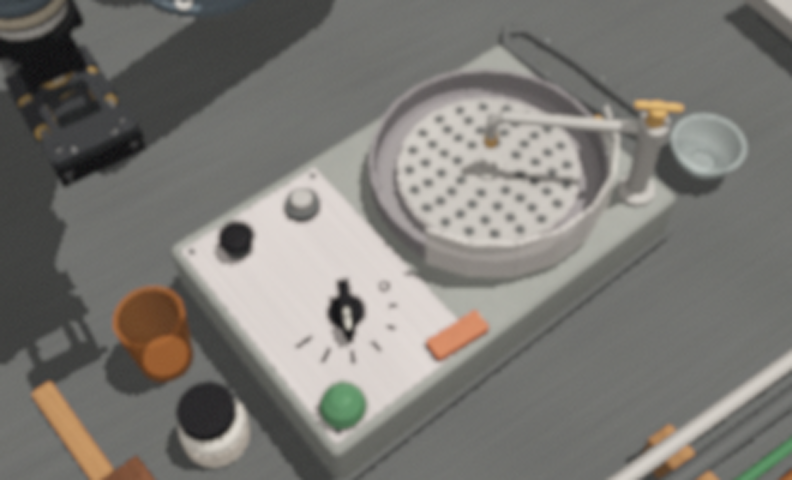

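View pics/t14.png

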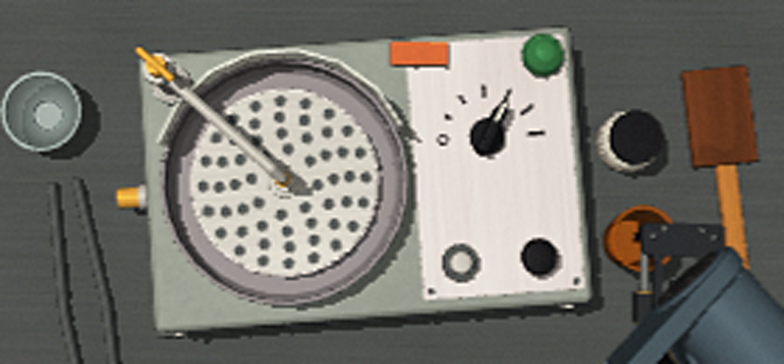

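Run:
```python
from rig import robot
print(robot.hand_in())
```

```text
the job is handed in; nothing more can be done
None
```

The lap is set as asked and the job is handed in at about 20 s of the 58 s. I swung the spout over the clamp nut, clicked the selector from speed 1 to speed 4, then pressed the start button and let it go, with the fingers closed throughout.

**Final checks**
- **Spout:** the nozzle line passes within about 2 mm of the disc centre in both the wrist and top pictures.
- **Selector:** the nose points at the fourth bar, measured at about -24° to -25° against the expected -24.5°.
- **Start button:** it went down under about 5 N. The force then jumped to 16 N with almost no further movement, so it was fully down. In the last pictures it looks as it did before, but I did not measure that it had sprung back.
- **Everything else:** the stop button was not touched, and the loose items look unmoved. The arm is about 0.19 m to the right of where it pressed, clear of everything, with near-zero force readings.

**What failed or disagreed**
- **Finger length:** the first spout push missed. The fingers passed about 10 mm over the tube without touching it, because their real ends sit about 35 mm above the stated TCP. I measured this in the wrist and scene pictures and allowed for it afterwards.
- **Cameras:** the cameras disagreed by about 4 to 5 mm in x, more than the stated 2 mm. I worked between them and confirmed each step by force or picture.
- **Forces:** the selector took about 10 N in total at its hardest, so it was firmer than the other pushes.

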